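# Seat the foot plate, kick the stand down, hold the frame upright

## Robot

A 6-joint arm with a two-finger parallel gripper is mounted at the origin on the work surface. World frame = base frame: x ahead of the robot, y to its left, z up, the work surface at z = 0. Lengths are in m, angles in rad, forces in N, time in s.
With the tool pointing down it reaches from about 0.35 to 0.975 m from the base axis. Payload 4.9 kg.
Tool frame: the origin (TCP) lies on the centre line of the jaws, within the pads' length; the fingertips stand 11 mm ahead of it and the grasp point (between the pads) lies 8 mm behind it (manip.finger_overhang is the distance from the TCP to the fingertips, in m); y points along the fingers, z is the direction in which the jaws open and shut, and the axes are right-handed (so a half turn about y gives the same grasp; the last joint's range is limited). The gripper opens to 85 mm and grips with 20 to 120 N. Pads are 22 mm wide; open, the fingers measure 114 mm over their backs; the gripper's body (76 mm by 85 mm) begins 54 mm behind the grasp point. The pads swing forward as they close: fully open they stand 13 mm farther back than shut.
Start: joints at [-1.417, 0.053, 1.613, -0, 1.476, -0.119], TCP at [0.168, -0.602, 0.242] pointing down, gripper open.
Joint ranges: [-3.01, 3.01], [-1.01, 2.22], [0.06, 2.58], [-1.02, 4.17], [0.09, 2.62], [-3.14, 3.14]. Speed limits (rad/s): [2.57, 2.57, 3.14, 3.14, 3.14, 3.14].

## Interface

Orientations are given as a unit quaternion [w, x, y, z].
In Python, from plant import readout, cams, workorder, manip gives the robot as it stands.
- The arm moves only by the tool play_rows, never from a script. Its arguments are lists of equal length, an entry for each row: "slide": the shift along the tool's x, y, z in cm, a list of three; "yaw": the turn about the tool's y in degrees; "grip": the closure, from -1 (fully open) to 1 (shut), so that 0 is half open. In form: {"slide": [[x, y, z], ...], "yaw": [yaw, ...], "grip": [grip, ...]}. A call has 1 to 12 rows; each row shifts and turns the commanded pose from where the row before left it, along the tool's axes as they then stand; what a row does not reach is not made up. A row lasts 1/10 s, in which the tool goes at most 50 mm and 8.59 degrees, less where a joint would pass 70% of its speed; a pose out of reach is approached as far as the arm can. A call with a gripper value outside its range is refused whole. The fingers move at their own pace and stop on an object; the grip force is fixed at half the most. Time passes only in rows, so rows that do not move let the fingers close. It gives the time, the measured TCP pose, the force and the opening at its end, in the units of the state.
- readout.state(): the state, without advancing time (a new reading comes with each control period).
- cams.grab_frame(name): name is "scene" or "top" or "wrist"; returns a dict with "image" (420x560x3 uint8, red, green, blue), "mtx" (3x3 intrinsics, pixels), "R" (3x3) and "t" (3): a world point X has camera coordinates R X + t; the wrist camera has in their place "mount" (4x4, takes a point from camera to tool coordinates, whose origin is the TCP and whose axes are the tool frame's). Camera axes: x right, y down, z forward; pixel columns grow to the right and rows downward; lengths in m; the calibration is good to about 2 mm. The wrist camera is an equidistant fisheye: a pixel r from the principal point sees the ray r / f radians off the axis. A picture is of the moment at which its call begins: read the wrist's pose just before it. There is no depth.
- workorder.job_done(): hands the job in, once; it reports no verdict.
The state is a dict: "time": time; "joint_pos": joint angles; "joint_vel": joint speeds; "joint_efforts": joint torques, N m; "tool_pos": TCP position; "tool_rot": TCP orientation; "contact_force": force on the tool from outside, world axes, zero at the start; "ft_torque": the same for the moment, N m; "gripper_width": opening from 0.0 (shut) to 1.0 (fully open).
Only numpy, scipy, OpenCV 4.12 (cv2) and the standard library are available. Lean on these libraries where they do the work, as an engineer would, in place of code of your own. Each camera call takes 0.05 s, during which the arm holds its last target.

## Task

Put the round brass foot plate into the round pocket of the frame fixture, fully home and flat; only then flip the folded kickstand down past its spring's centre until it stays down. Finally take the green frame stub by its top tube, bring it from its leaning rest to upright without toppling it over onto the stand, and finish while still holding it upright by that tube, because it tips if let go. Leave the other things on the bench alone.

Things in the scene. Friction and masses are not known exactly. Their poses are not given: they have to be found in the camera images.
- pad_mid (a point): centre of the loose round brass foot plate: a disc 44 mm across, 20 mm thick, 120 g, lying flat on the bench (centre 10 mm up); z up. Square and six-sided plates lie about too and do not fit.
- pocket (a point): centre of the mouth of the round pocket in the fixture's steel base plate, level with the plate's top, 14 mm above the bench; 47 mm across, 8 mm deep, so the seated foot plate stands 12 mm proud. Axes are the fixture's: x along the frame, y to the side the frame leans to, z up. The frame's plane, when upright, is 100 mm to +y and its middle 30 mm to +x of here.
- fixture: steel base plate 260 x 260 x 14 mm with two blue pivot blocks and a blue rest post, fixed to the bench, position and yaw vary; origin on the bench under the middle of the frame's tilt axis, axes as the pocket's. The plate reaches 130 mm to either x side, 145 mm to -y and 115 mm to +y.
- tube_mid (a point): middle of the frame's round green top tube, 26 mm thick, 140 mm long along its x axis (an upright tube at each end, the +x one with a steel collar rising 35 mm above; open below for 80 mm, but the stand's bracket and red spring strut, on the -y side 30 mm to -x, reach to 44 mm below). z points up in the plane of the frame and y across it; these axes lean with the frame. 200 mm from the tilt axis.
- lean (a joint): lean of the frame (rad) about its lower tube, whose axis is 50 mm above the bench, parallel to the top tube: 0 upright, +0.32 resting on the blue post (start), negative towards the kickstand; near -0.15 the lowered stand lands on the seated plate. Frame about 1.1 kg, top-heavy: falls either way, slight friction; 1.5 to 3 N at the tube raise it.
- stand (a joint): kickstand angle (rad) about the frame's y axis: 0 folded (leg level in the frame, pointing to +x and out to -y; start), 1.6 fully down. An over-centre spring throws it back to 0 below about 0.6 and on to 1.6 beyond about 0.8. 1 to 2 N downward on the leg near its end moves it.
- stand_pivot (a point): kickstand's pivot, on the -y side of the frame, 100 mm above the tilt axis along the frame's z, 36 mm to -y of its plane and straight in line with the pocket along x; axes turn with the leg
- stand_tip (a point): centre of the 18 mm rubber ball at the end of the kickstand's straight 12 mm steel leg; in the leg's axes 100 mm to +x and 64 mm to -y of the pivot. Folded, it points to +x; down, it hangs over the pocket.
- square_pad: bystander: square brass plate 44 x 44 x 20 mm, origin under its centre
- hex_pad: bystander: six-sided brass plate 58 mm over corners, 20 mm thick, origin under its centre
- file: bystander: flat file with wooden handle, 245 mm long, along its x
- screwdriver: bystander: screwdriver with orange handle, lying along its x
- oiler: bystander: grey oil bottle, 52 mm across, 130 mm tall, origin under its centre
- tin: bystander: open steel tin, 70 mm across, 70 mm tall, origin under its centre
There are look-alikes about, which are no part of the job. What is shaped like the part that bears pad_mid but blue or red is not meant.

How it is judged:
By the outcome, as a careful person would: the job done as asked, in the order asked, and still so for the second after the job is handed in, while the arm keeps its last pose, push and grip.
It also fails if it takes over 72 s, if anything falls off the work surface, if the arm or the gripper's body presses on something with over 40 N, if the wrist force passes 120 N, or if a joint passes its speed limit or range.

## Working session

There is one attempt and no reset: what is moved stays moved. The work goes in short steps, Python scripts to look and compute and a tool call to move; the robot and the scene stay as the last step left them, time stands still between calls to the robot, and variables do not carry over. Pictures are saved under pics/ and viewed, and the job is handed in when it is done.

Besides the shell and the picture viewer there is one more tool, called after "Call:" as name(argument=value, ...), one argument or row to a line, values as JSON. play_rows: Moves the arm, as the interface text tells. Its arguments: {"type":"object","properties":{"slide":{"type":"array","items":{"type":"array","items":{"type":"number"}}},"yaw":{"type":"array","items":{"type":"number"}},"grip":{"type":"array","items":{"type":"number"}}},"required":["slide","yaw","grip"]}

```bash
ls; mkdir -p pics; python3 - <<'E'
from plant import readout, cams, workorder, manip
import cv2
s=readout.state(); print({k:(v if not hasattr(v,'round') else v) for k,v in s.items()})
print([a for a in dir(manip) if a[0]!='_'], manip.finger_overhang)
for n in ("scene","top","wrist"):
    f=cams.grab_frame(n); cv2.imwrite(f"pics/{n}0.png",f["image"][:,:,::-1]); print(n,{k:v for k,v in f.items() if k!="image"})
E
```

```text
pics
{'time': 0.0, 'joint_pos': array([-1.41703688e+00,  5.33401763e-02,  1.61431074e+00, -2.03231040e-05,
        1.47598133e+00, -1.18975097e-01]), 'joint_vel': array([-0.00063889,  0.00018721, -0.00088246, -0.00012781,  0.00057366,
       -0.00035074]), 'joint_efforts': array([-9.01388885e-04, -3.93688095e+01, -3.70180035e+01, -2.25713234e-04,
        7.05724378e-03,  1.37124283e-05]), 'tool_pos': array([ 0.16827075, -0.60129542,  0.24106333]), 'tool_rot': array([ 0.09610858, -0.09614796,  0.70126269, -0.69982094]), 'contact_force': array([0.37546123, 0.30788258, 0.08239002]), 'ft_torque': array([-0.01002947, -0.00617699, -0.00573209]), 'gripper_width': 1.0016535748733653}
['IKError', 'finger_overhang'] 0.011
scene {'mtx': array([[470.91079545,   0.        , 278.06994817],
       [  0.        , 470.91079545, 211.62739827],
       [  0.        ,   0.        ,   1.        ]]), 'R': array([[ 0.85323568,  0.52152222,  0.00185807],
       [ 0.35956588, -0.58567915, -0.72642433],
       [-0.3777582 ,  0.62047925, -0.68724395]]), 't': array([-0.45418028, -0.03743433,  1.65406654])}
top {
[... 218 characters left out ...]
76e-04],
       [-9.85074716e-01, -1.84350502e-03, -1.72117415e-01],
       [ 1.72117543e-01,  9.03287598e-05, -9.85076415e-01]]), 't': array([0.02985566, 0.54278443, 1.65236588])}
wrist {'mtx': array([[325.1922621 ,   0.        , 278.74323152],
       [  0.        , 325.1922621 , 207.33194132],
       [  0.        ,   0.        ,   1.        ]]), 'mount': array([[-7.84250707e-04,  9.52009613e-01,  3.06067121e-01,
        -7.89066885e-02],
       [ 1.79776839e-04, -3.06067075e-01,  9.52009933e-01,
        -1.31979273e-01],
       [ 9.99999676e-01,  8.01638243e-04,  6.88840410e-05,
         5.97536402e-04],
       [ 0.00000000e+00,  0.00000000e+00,  0.00000000e+00,
         1.00000000e+00]])}
```

View pics/scene0.png

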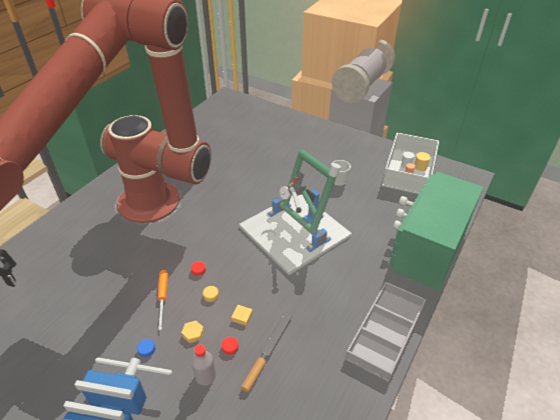

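View pics/top0.png

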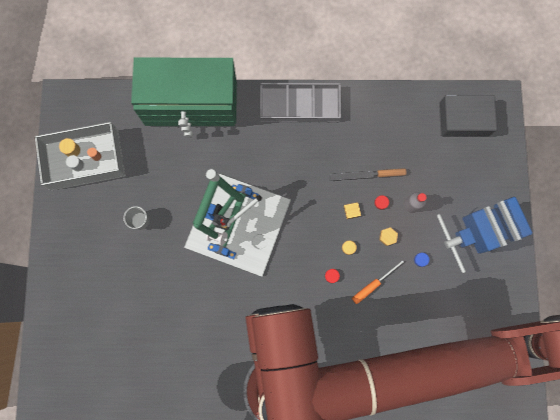

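View pics/wrist0.png

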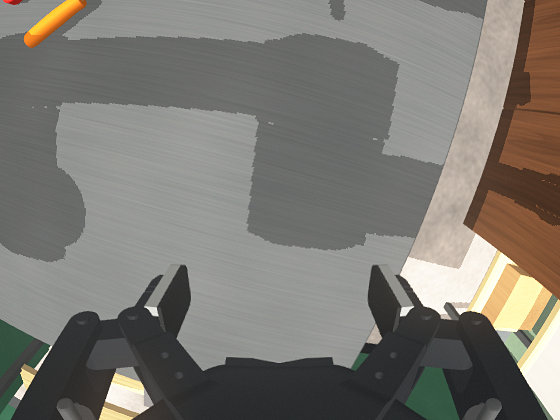

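Top view: the round brass plate is at about (349,247), with the square at (352,210) and the hex at (389,236). The fixture's plate centre is at about (238,226). In the scene view the round plate is at (210,294). Next I'll zoom in and measure.

```bash
cat > h.py <<'E'
import numpy as np, cv2
from plant import readout, cams, workorder, manip
from scipy.spatial.transform import Rotation as Ro
def toolR(s): q=s["tool_rot"]; return Ro.from_quat([q[1],q[2],q[3],q[0]]).as_matrix()
def grab(n,save=None):
    s=readout.state(); f=cams.grab_frame(n)
    if n=="wrist":
        T=toolR(s); M=f["mount"]; f["Rcw"]=T@M[:3,:3]; f["c"]=T@M[:3,3]+s["tool_pos"]
    else:
        f["Rcw"]=f["R"].T; f["c"]=-f["R"].T@f["t"]
    f["fish"]=n=="wrist"
    if save: cv2.imwrite(f"pics/{save}.png",f["image"][:,:,::-1])
    return f
def ray(f,u,v):
    m=f["mtx"]; a=(u-m[0,2])/m[0,0]; b=(v-m[1,2])/m[1,1]
    if f["fish"]:
        r=np.hypot(a,b); d=np.array([a/r*np.sin(r),b/r*np.sin(r),np.cos(r)]) if r>1e-9 else np.array([0,0,1.])
    else: d=np.array([a,b,1.])
    d=f["Rcw"]@d; return d/np.linalg.norm(d)
def plane(f,u,v,z):
    d=ray(f,u,v); return f["c"]+d*(z-f["c"][2])/d[2]
def tri(f1,p1,f2,p2):
    d1,d2=ray(f1,*p1),ray(f2,*p2)
    A=np.array([d1,-d2]).T; t=np.linalg.lstsq(A,f2["c"]-f1["c"],rcond=None)[0]
    a,b=f1["c"]+t[0]*d1,f2["c"]+t[1]*d2; return (a+b)/2,np.linalg.norm(a-b)
def proj(f,X):
    p=f["Rcw"].T@(np.asarray(X)-f["c"]); m=f["mtx"]
    if f["fish"]:
        r=np.hypot(p[0],p[1]); th=np.arctan2(r,p[2]); a,b=p[0]/r*th,p[1]/r*th
    else: a,b=p[0]/p[2],p[1]/p[2]
    return np.array([a*m[0,0]+m[0,2],b*m[1,1]+m[1,2]])
def crop(f,x0,y0,w,h,k,name):
    im=f["image"][y0:y0+h,x0:x0+w,::-1]; cv2.imwrite(f"pics/{name}.png",cv2.resize(im,None,fx=k,fy=k,interpolation=cv2.INTER_CUBIC))
E
python3 - <<'E'
from h import *
f=grab("top"); crop(f,175,160,130,130,4.5,"tcrop"); crop(f,320,190,100,100,5,"tpads")
g=grab("scene"); crop(g,230,140,130,140,4.2,"scrop")
hsv=cv2.cvtColor(f["image"],cv2.COLOR_RGB2HSV)
m=cv2.inRange(hsv,(18,120,90),(32,255,255)); n,l,st,c=cv2.connectedComponentsWithStats(m)
for i in range(1,n):
    if st[i,4]>30: print(st[i],c[i],plane(f,*c[i],0.02).round(4))
# white-ish plate
m=cv2.inRange(hsv,(0,0,165),(180,40,255)); m[:160]=0;m[290:]=0;m[:,:175]=0;m[:,305:]=0
cs,_=cv2.findContours(m,cv2.RETR_EXTERNAL,cv2.CHAIN_APPROX_NONE)
p=np.vstack([c for c in cs if cv2.contourArea(c)>100]); r=cv2.minAreaRect(p); b=cv2.boxPoints(r); print(r)
for q in b: print(q,plane(f,*q,0.014).round(4))
E
```

```text
[ 60 139  20  16 239] [ 68.82845188 146.84518828] [0.7543 0.6862 0.02  ]
[344 203  17  16 189] [351.97354497 210.15873016] [ 0.5488 -0.2218  0.02  ]
[380 228  17  17 225] [388.18222222 236.18666667] [ 0.4662 -0.3333  0.02  ]
[342 241  14  14 151] [348.73509934 247.1589404 ] [ 0.4314 -0.2089  0.02  ]
((236.98631286621094, 223.36988830566406), (83.09921264648438, 81.92880249023438), 20.556045532226562)
[183.69864 247.13701] [0.4312 0.3073 0.014 ]
[212.46576 170.4247 ] [0.6785 0.2222 0.014 ]
[290.274   199.60277] [ 0.5835 -0.0272  0.014 ]
[261.50687 276.31506] [0.3408 0.063  0.014 ]
```

View pics/tcrop.png

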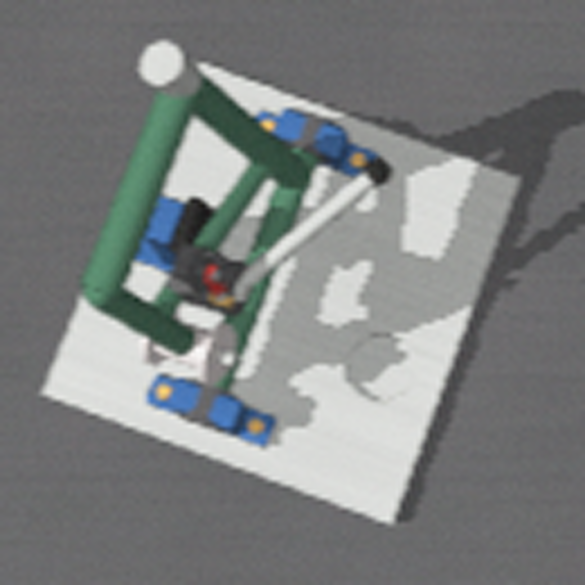

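View pics/scrop.png

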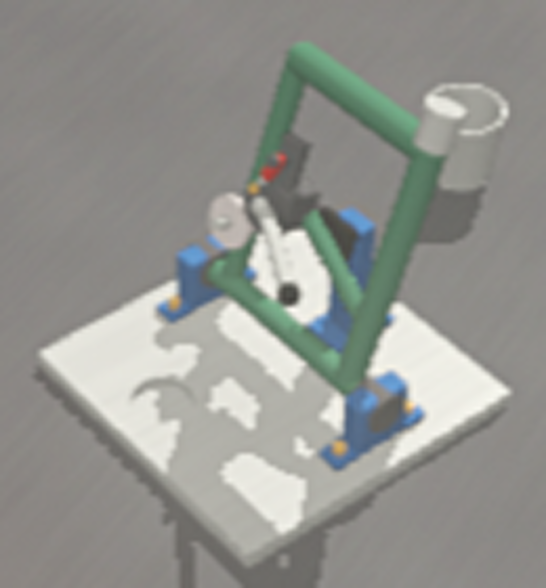

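View pics/tpads.png

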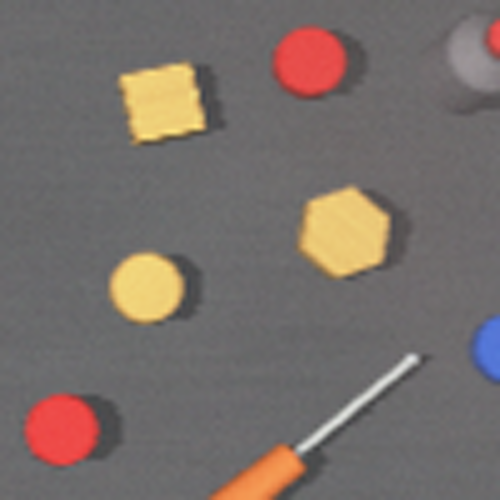

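The round plate is about (0.431,-0.209) and the fixture yaw is about -20°. I'll compute the tool axes and fit the plate edges.

```bash
python3 - <<'E'
from h import *
s=readout.state(); print(toolR(s).round(3), s["time"])
f=grab("top"); g=grab("scene")
# plate corners from enlarged crops (crop px /scale + offset)
T={k:np.array(v)/4.5+[175,160] for k,v in dict(pp=(200,62),pm=(520,180),mm=(398,522),mp=(42,395),pocket=(378,366),tubeM=(97,285),tubeP=(175,85),tip=(377,170),collartop=(161,62)).items()}
S={k:np.array(v)/4.2+[230,140] for k,v in dict(pp=(512,393),pm=(245,565),mm=(40,355),tip=(288,294),collartop=(443,103)).items()}
L=dict(pp=(.13,.115),pm=(.13,-.145),mm=(-.13,-.145),mp=(-.13,.115),pocket=(-.03,-.1))
P={k:plane(f,*T[k],0.014)[:2] for k in ("pp","pm","mm","mp")}
for k in S:
    if k in L: print(k,plane(f,*T[k],.014).round(4),plane(g,*S[k],.014).round(4))
A=np.array([L[k] for k in P]);B=np.array([P[k] for k in P])
a=A-A.mean(0);b=B-B.mean(0); yaw=np.arctan2((a[:,0]*b[:,1]-a[:,1]*b[:,0]).sum(),(a*b).sum())
R=np.array([[np.cos(yaw),-np.sin(yaw)],[np.sin(yaw),np.cos(yaw)]]); o=B.mean(0)-R@A.mean(0)
print("yaw",np.degrees(yaw),"o",o,"res",(A@R.T+o-B).round(4).tolist())
print("pocket pred",o+R@[-.03,-.1],"seen",plane(f,*T["pocket"],.014))
for k in("tip","collartop"):
    X,e=tri(f,T[k],g,S[k]); print(k,X.round(4),e, "fix",R.T@(X[:2]-o),X[2])
E
```

```text
[[-0.963 -0.     0.269]
 [-0.269  0.001 -0.963]
 [-0.    -1.    -0.001]] 0.25
pp [0.6675 0.1996 0.014 ] [0.6802 0.2153 0.014 ]
pm [ 0.5822 -0.0281  0.014 ] [ 0.5908 -0.0374  0.014 ]
mm [0.3417 0.057  0.014 ] [0.3472 0.0594 0.014 ]
yaw -20.839407707340758 o [0.51049962 0.14746832] res [[0.0054, 0.0091], [-0.0018, -0.0062], [-0.0043, 0.0012], [0.0007, -0.004]]
pocket pred [0.4468872 0.0646827] seen [0.44991191 0.07147438 0.014     ]
tip [0.5581 0.0696 0.1749] 0.0018285142091646685 fix [ 0.07215987 -0.05588301] 0.17486362418044932
collartop [0.6042 0.1978 0.2751] 0.0014309806237528084 fix [0.06971722 0.08034483] 0.27507824011396853
```

Call:
play_rows(
  slide=[
    [-2.98,0.33,-2.55],
    [-2.98,0.33,-2.55],
    [-2.98,0.33,-2.55],
    [-2.98,0.33,-2.55],
    [-2.98,0.33,-2.55],
    [-2.98,0.33,-2.55],
    [-2.98,0.33,-2.55],
    [-2.98,0.33,-2.55],
    [-2.98,0.33,-2.55],
    [-2.98,0.33,-2.55],
    [-2.98,0.33,-2.55],
    [-2.98,0.33,-2.55],
  ],
  yaw=[0,0,0,0,0,0,0,0,0,0,0,0],
  grip=[-1,-1,-1,-1,-1,-1,-1,-1,-1,-1,-1,-1],
)

```text
time: 1.55
tool_pos: [0.431, -0.2094, 0.2029]
tool_rot: [-0.096, 0.096, -0.7, 0.701]
contact_force: [0.3, -0.3, -0.1]
gripper_width: 0.999
```

Call:
play_rows(
  slide=[
    [0,0,0],
    [0,0,0],
    [0,0,0],
    [0,0,0],
    [0,0,0],
    [0,0,0],
    [0,0,0],
    [0,0,0],
    [0,0,0],
    [0,0,0],
    [0,0,0],
    [0,0,0],
  ],
  yaw=[-8,-8,-8,-8,-8,-8,-8,-8,-8,-8,-8,-8],
  grip=[-1,-1,-1,-1,-1,-1,-1,-1,-1,-1,-1,-1],
)

```text
time: 2.75
tool_pos: [0.4303, -0.2108, 0.2028]
tool_rot: [-0.586, 0.586, -0.396, 0.396]
contact_force: [0.0, -0.3, 0.3]
gripper_width: 0.995
```

Call:
play_rows(
  slide=[
    [0,0,0],
    [0,0,0],
    [0,0,0],
    [0,0,0],
    [0,0,0],
    [0,0,0],
    [0,0,0],
  ],
  yaw=[-8,-8,-8,-8,-8,-8,0],
  grip=[-1,-1,-1,-1,-1,-1,-1],
)

```text
time: 3.45
tool_pos: [0.4303, -0.2108, 0.2028]
tool_rot: [-0.696, 0.696, -0.125, 0.125]
contact_force: [0.1, 0.5, 0.4]
gripper_width: 1.006
```

```bash
python3 - <<'E'
from h import *
s=readout.state(); print(s["tool_pos"],toolR(s).round(3),s["joint_pos"].round(2), s["time"])
f=grab("wrist","w1"); g=grab("top")
crop(g,175,160,130,130,4.5,"tcrop1")
hsv=cv2.cvtColor(f["image"],cv2.COLOR_RGB2HSV)
m=cv2.inRange(hsv,(18,120,90),(32,255,255)); n,l,st,c=cv2.connectedComponentsWithStats(m)
for i in range(1,n):
    if st[i,4]>60: print(st[i],c[i],plane(f,*c[i],0.02).round(4))
print("tcp px",proj(f,s["tool_pos"]), proj(f,s["tool_pos"]-[0,0,.008]))
E
```

```text
[ 0.43030438 -0.21083989  0.2027824 ] [[ 0.937  0.     0.348]
 [-0.348 -0.     0.937]
 [ 0.    -1.    -0.   ]] [-0.61 -0.28  1.99 -0.    1.44 -1.83] 3.45
[165  37  50  76 537] [188.90689013  71.15642458] [ 0.2921 -0.2526  0.02  ]
[ 259  166   43   44 1526] [280.08256881 187.60878113] [ 0.4334 -0.2107  0.02  ]
[ 162  227   51   53 1697] [188.7030053  251.24926341] [ 0.4654 -0.3295  0.02  ]
[ 280  258   52   52 1601] [304.74078701 283.64709557] [ 0.5469 -0.223   0.02  ]
tcp px [278.92755737 279.07178264] [278.92104964 270.83554775]
```

View pics/w1.png

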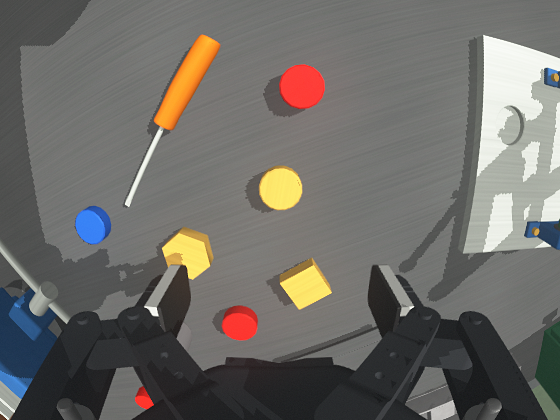

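The wrist view shows the round plate at (280,188), the hex at (189,251), the square at (305,284), and the fixture pocket at (512,125). Now I'll descend closer.

Call:
play_rows(
  slide=[
    [0,3,0],
    [0.1,3,0],
    [0.1,3,0.1],
    [0.1,3,0],
    [0,0,0],
    [0,0,0],
  ],
  yaw=[0,0,0,0,0,0],
  grip=[-1,-1,-1,-1,-1,-1],
)

```text
time: 4.15
tool_pos: [0.4334, -0.2109, 0.0829]
tool_rot: [0.696, -0.696, 0.126, -0.125]
contact_force: [0.7, 0.1, 0.0]
gripper_width: 1.001
```

```bash
cat > pad.py <<'E'
from h import *
def padfit(f,z,save=None):
    hsv=cv2.cvtColor(f["image"],cv2.COLOR_RGB2HSV)
    m=cv2.inRange(hsv,(18,110,80),(33,255,255))
    return m
E
python3 - <<'E'
from pad import *
s=readout.state(); print(s["tool_pos"])
f=grab("wrist","w2")
m=padfit(f,.02); n,l,st,c=cv2.connectedComponentsWithStats(m)
T=toolR(s)
for i in range(1,n):
    if st[i,4]>300:
        ct=max(cv2.findContours((l==i).astype(np.uint8),0,cv2.CHAIN_APPROX_NONE)[0],key=len)[:,0]
        P=np.array([plane(f,*p,.02)[:2] for p in ct]); (x,y),r=cv2.minEnclosingCircle((P*1000).astype(np.float32))
        d=T.T@(np.array([x/1000,y/1000,.02])-s["tool_pos"]); print(st[i],c[i],x,y,r,"tool cm",(d*100).round(2))
E
```

```text
[ 0.43338151 -0.21087079  0.08285163]
[  90    0   92  140 4045] [131.91372064  64.55673671] 301.3994445800781 -261.0972595214844 50.37329864501953 tool cm [-10.61   6.29  -9.32]
[ 246  194   67   69 3607] [278.87746049 228.48405877] 433.4591979980469 -210.511962890625 23.960601806640625 tool cm [0.   6.29 0.03]
[115 278  36  37 508] [132.19094488 295.68110236] 448.8622741699219 -336.63690185546875 25.16997528076172 tool cm [  5.85   6.28 -11.25]
[ 279  320   71   48 1938] [313.6501548  345.45614035] 543.9058837890625 -219.05751037597656 33.243839263916016 tool cm [10.65  6.28  3.09]
```

View pics/w2.png

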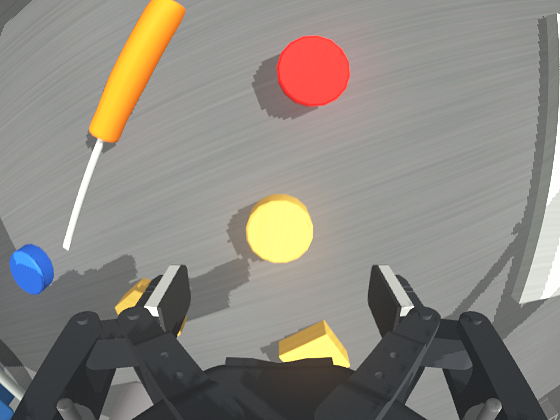

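The plate is at (279,228) between the jaws, and the fingertips are clear of everything else. Descend and close.

Call:
play_rows(
  slide=[
    [0.1,3,0],
    [0.1,2,0],
    [0,1.2,0],
    [0,0,0],
    [0,0,0],
    [0,0,0],
    [0,0,0],
    [0,0,0],
    [0,0,0],
    [0,0,0],
    [0,0,0],
  ],
  yaw=[0,0,0,0,0,0,0,0,0,0,0],
  grip=[-1,-1,-1,-1,0.5,1,1,1,1,1,1],
)

```text
time: 5.3
tool_pos: [0.4365, -0.2124, 0.0226]
tool_rot: [-0.696, 0.696, -0.124, 0.126]
contact_force: [-0.8, 1.6, 6.2]
gripper_width: 0.476
```

```bash
python3 - <<'E'
from pad import *
s=readout.state(); print(s["tool_pos"],s["gripper_width"]*85,s["contact_force"])
f=grab("wrist","w3")
E
```

```text
[ 0.43649962 -0.21237463  0.02258599] 40.42347595859152 [-0.8195163   1.55547472  6.19017628]
```

View pics/w3.png

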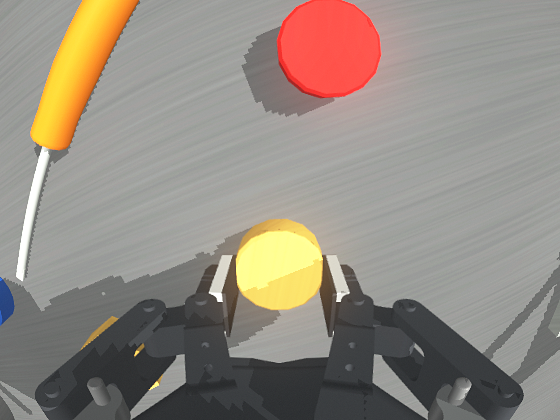

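```bash
python3 - <<'E'
from pad import *
s=readout.state()
f=grab("wrist"); T=toolR(s); 
crop(f,190,200,180,150,4.4,"w3c")
for x in(-11,11):
  for y in (-20,-10,0,5,11,15,20):
    print(x,y,proj(f,s["tool_pos"]+T@(np.array([x,y,21])/1000)).round(1), proj(f,s["tool_pos"]+T@(np.array([x,y,-21])/1000)).round(1))
E
```

```text
-11 -20 [331.4 280.1] [226.5 280. ]
-11 -10 [328.  268.3] [229.9 268.2]
-11 0 [325.  257.9] [232.9 257.8]
-11 5 [323.7 253.1] [234.2 253.1]
-11 11 [322.1 247.8] [235.8 247.7]
-11 15 [321.1 244.4] [236.7 244.3]
-11 20 [319.9 240.4] [237.9 240.3]
11 -20 [327.4 323.1] [230.4 323. ]
11 -10 [324.7 309.9] [233.1 309.8]
11 0 [322.2 298. ] [235.6 297.9]
11 5 [321.  292.5] [236.8 292.4]
11 11 [319.7 286.3] [238.1 286.2]
11 15 [318.9 282.3] [238.9 282.3]
11 20 [317.8 277.6] [239.9 277.5]
```

View pics/w3c.png

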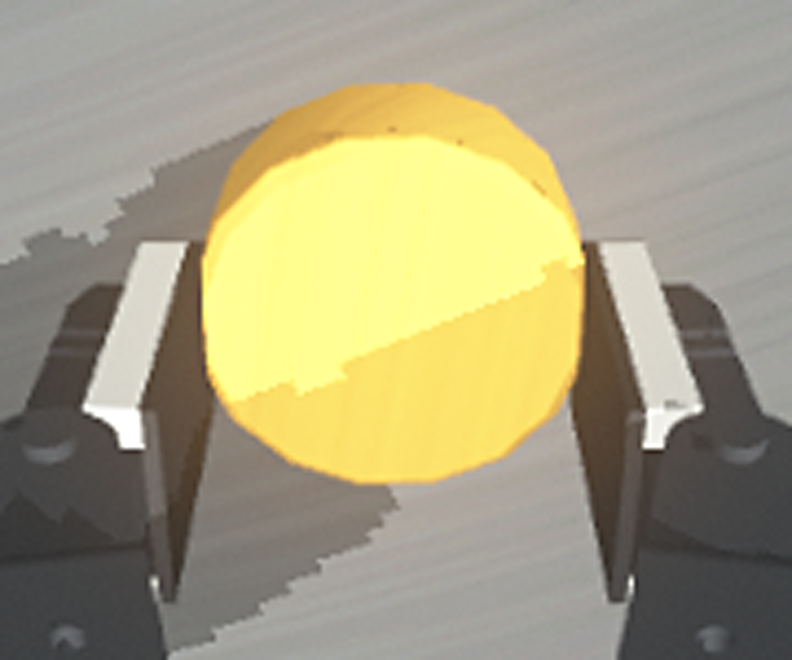

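The jaws closed on top of the disc rather than beside it: the opening reads 40 mm and the pad tips sit at about y=+4 mm, not 11. I'll open, correct the height and centring, and look again.

Call:
play_rows(
  slide=[
    [0,0,0],
    [0,0,0],
    [0,0,0],
    [0,0,0],
  ],
  yaw=[0,0,0,0],
  grip=[-0.6,-0.6,-0.6,-0.6],
)

```text
time: 5.8
tool_pos: [0.4352, -0.2116, 0.0206]
tool_rot: [0.696, -0.696, 0.125, -0.125]
contact_force: [-0.3, 0.7, -0.4]
gripper_width: 0.8
```

```bash
python3 - <<'E'
from pad import *
s=readout.state(); print(s["tool_pos"],s["gripper_width"]*85,s["contact_force"])
f=grab("wrist"); crop(f,190,200,180,150,4.4,"w4c")
T=toolR(s)
for zt,nm in((.02,"top"),(0,"bot")):
    c=s["tool_pos"].copy(); 
    for x in(-3,0,3):
        P=s["tool_pos"]+T@np.array([x/1000,0,0]); P[2]=zt
        rows=[proj(f,P+T@np.array([d/1000,0,0])) for d in(-22,22)]
        print(nm,x,((np.array(rows)-[190,200])*4.4).round(0).tolist())
E
```

```text
[ 0.43524372 -0.21156537  0.0205853 ] 68.00086945463919 [-0.29797474  0.71030946 -0.40686485]
top -3 [[392.0, 128.0], [391.0, 489.0]]
top 0 [[392.0, 156.0], [391.0, 509.0]]
top 3 [[391.0, 183.0], [391.0, 530.0]]
bot -3 [[391.0, 62.0], [391.0, 395.0]]
bot 0 [[391.0, 87.0], [391.0, 415.0]]
bot 3 [[391.0, 112.0], [391.0, 435.0]]
```

View pics/w4c.png

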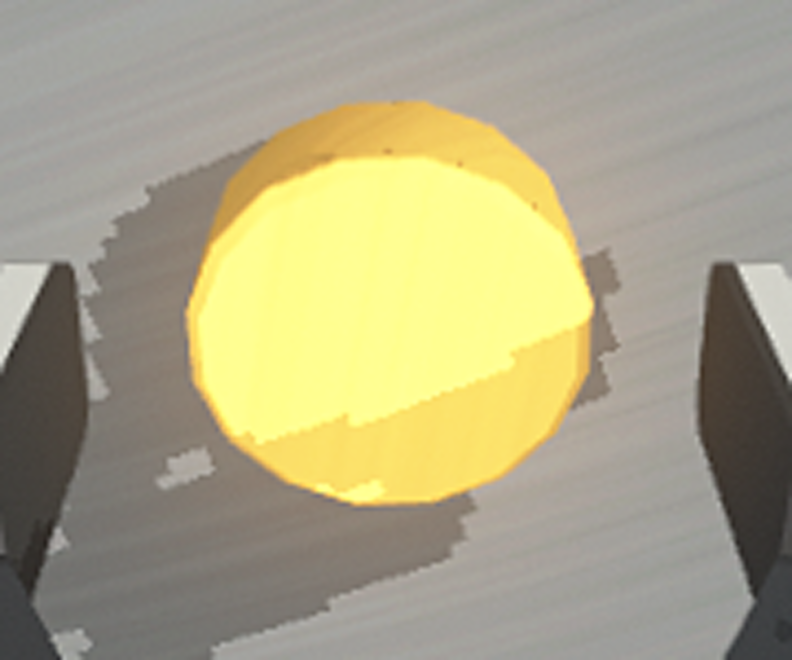

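The disc's top face spans rows 155–505 in the crop, against a predicted 156–509, so it is centred under the TCP. Go down 7 mm and close.

Call:
play_rows(
  slide=[
    [0,0.35,0],
    [0,0.35,0],
    [0,0,0],
    [0,0,0],
    [0,0,0],
    [0,0,0],
    [0,0,0],
    [0,0,0],
    [0,0,0],
  ],
  yaw=[0,0,0,0,0,0,0,0,0],
  grip=[-0.6,-0.6,-0.6,1,1,1,1,1,1],
)

```text
time: 6.75
tool_pos: [0.4357, -0.2119, 0.0141]
tool_rot: [-0.696, 0.696, -0.125, 0.125]
contact_force: [-0.9, -0.0, 3.3]
gripper_width: 0.486
```

```bash
python3 - <<'E'
from pad import *
s=readout.state(); print(s["tool_pos"],s["gripper_width"]*85,s["contact_force"])
f=grab("wrist"); crop(f,190,200,180,150,4.4,"w5c")
E
```

```text
[ 0.43570731 -0.21189036  0.01409701] 41.27685996174575 [-0.85354903 -0.00906906  3.26863362]
```

View pics/w5c.png

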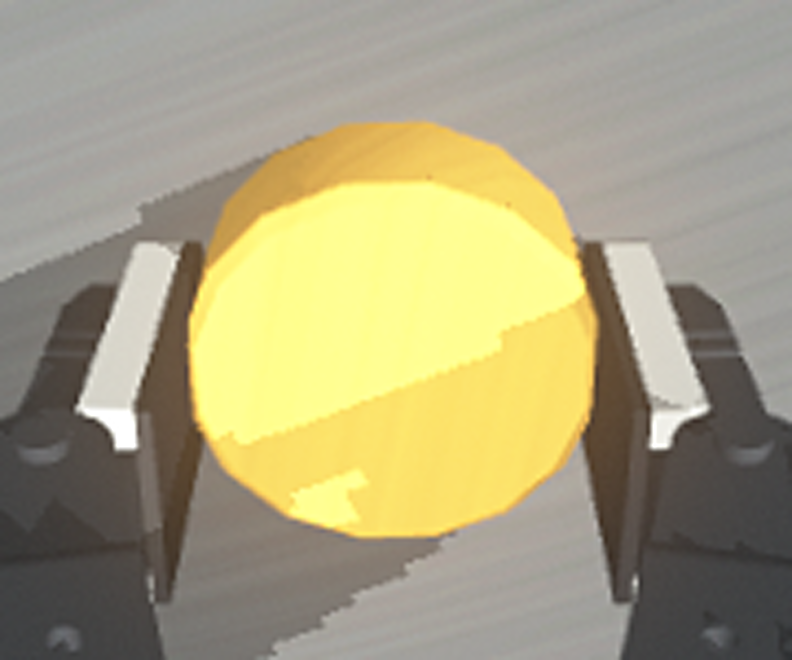

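Call:
play_rows(
  slide=[
    [0,-1,0],
    [0,-2,0],
    [0,-2,0],
    [0,0,0],
    [0,0,0],
  ],
  yaw=[0,0,0,0,0],
  grip=[1,1,1,1,1],
)

```text
time: 7.3
tool_pos: [0.4352, -0.2115, 0.0636]
tool_rot: [-0.696, 0.696, -0.125, 0.125]
contact_force: [-0.7, -0.1, -0.8]
gripper_width: 0.488
```

```bash
python3 - <<'E'
from pad import *
s=readout.state(); print(s["tool_pos"],s["gripper_width"]*85,s["contact_force"])
f=grab("wrist"); crop(f,190,200,180,150,4.4,"w6c")
E
```

```text
[ 0.43520406 -0.21149851  0.06359324] 41.49594680134496 [-0.66049596 -0.09987984 -0.81963587]
```

View pics/w6c.png

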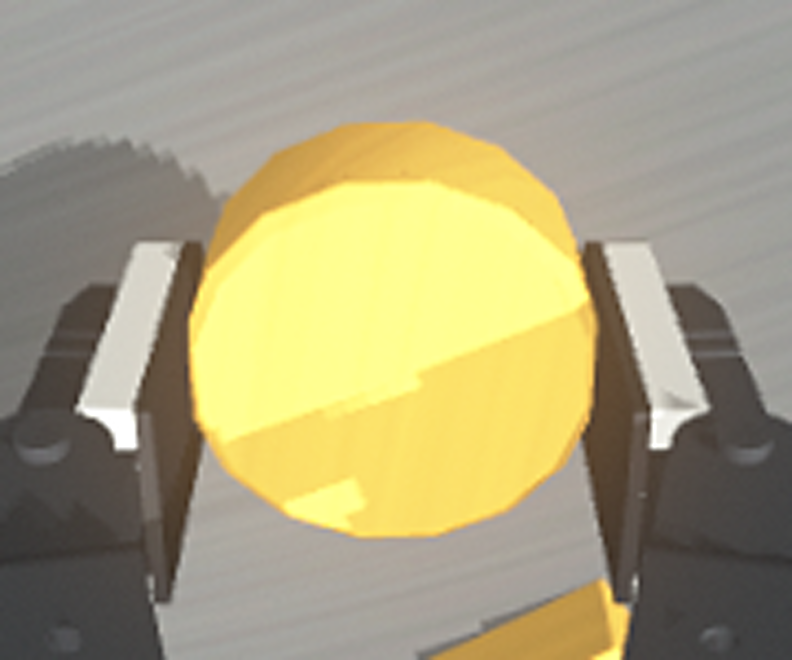

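Lifted: Fz is -0.8 N and the disc sits flat and centred in the grip. Move over the pocket.

Call:
play_rows(
  slide=[
    [-1.06,-1,3.33],
    [-1.06,-1,3.33],
    [-1.06,-1,3.33],
    [-1.06,-1,3.33],
    [-1.06,-0.5,3.33],
    [-1.06,0,3.33],
    [-1.06,0,3.33],
    [-1.06,0,3.33],
    [0,0,0],
    [0,0,0],
  ],
  yaw=[0,0,0,0,0,0,0,0,0,0],
  grip=[1,1,1,1,1,1,1,1,1,1],
)

```text
time: 8.35
tool_pos: [0.4475, 0.0681, 0.1072]
tool_rot: [-0.696, 0.696, -0.125, 0.123]
contact_force: [-0.1, -0.7, -1.6]
gripper_width: 0.487
```

```bash
python3 - <<'E'
from pad import *
s=readout.state(); print(s["tool_pos"],s["gripper_width"]*85,s["contact_force"])
f=grab("wrist","w7"); crop(f,180,150,190,140,4,"w7c")
T=toolR(s)
for x in(-3,0,3):
    P=s["tool_pos"]+T@np.array([x/1000,-.0059,0])
    print(x,[((proj(f,P+T@np.array([d/1000,0,0]))-[190,200])*4.4).round(0).tolist() for d in(-22,22)])
print(proj(f,[.4485,.068,.014]))
g=grab("top");crop(g,175,160,130,130,4.5,"tcrop2"); g=grab("scene");crop(g,200,120,170,150,4.2,"scrop2")
E
```

```text
[0.44750771 0.06806467 0.10720324] 41.35733742475806 [-0.13866015 -0.67954404 -1.6318789 ]
-3 [[392.0, 153.0], [391.0, 523.0]]
0 [[392.0, 182.0], [391.0, 544.0]]
3 [[392.0, 210.0], [391.0, 565.0]]
[279.42939444 215.73719103]
```

View pics/w7.png

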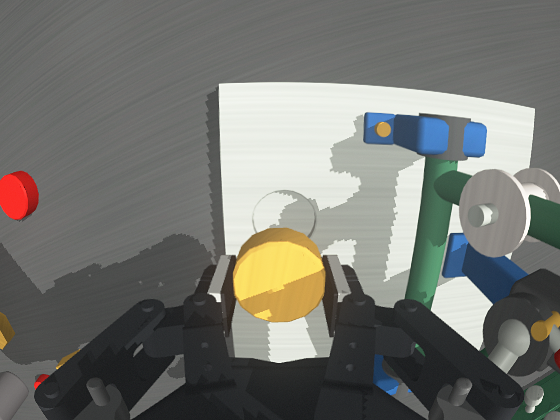

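View pics/scrop2.png

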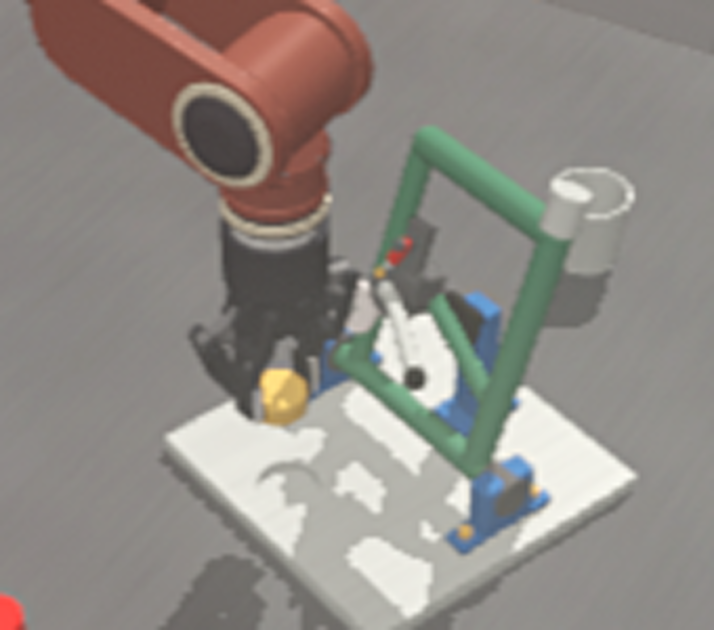

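The wrist view shows the held disc at (279,275) and the pocket mouth behind it at about (284,215). It also shows a wheel-like disc on the frame at (492,213). I'll measure both.

```bash
python3 - <<'E'
from pad import *
s=readout.state()
f=grab("wrist"); im=cv2.cvtColor(f["image"],cv2.COLOR_RGB2GRAY)
c=f["image"][170:260,235:335,::-1]; c=cv2.resize(c,None,fx=7,fy=7,interpolation=cv2.INTER_CUBIC); cv2.imwrite("pics/w8c.png",c)
f1=grab("top");g=grab("scene"); crop(f1,175,160,130,130,4.5,"tc3")
print(tri(f1,np.array((232,358))/4.5+[175,160],g,np.array((228,221))/4.2+[230,140]))
E
```

```text
(array([0.44698268, 0.16788999, 0.11697183]), np.float64(0.010040869369249056))
```

View pics/w8c.png

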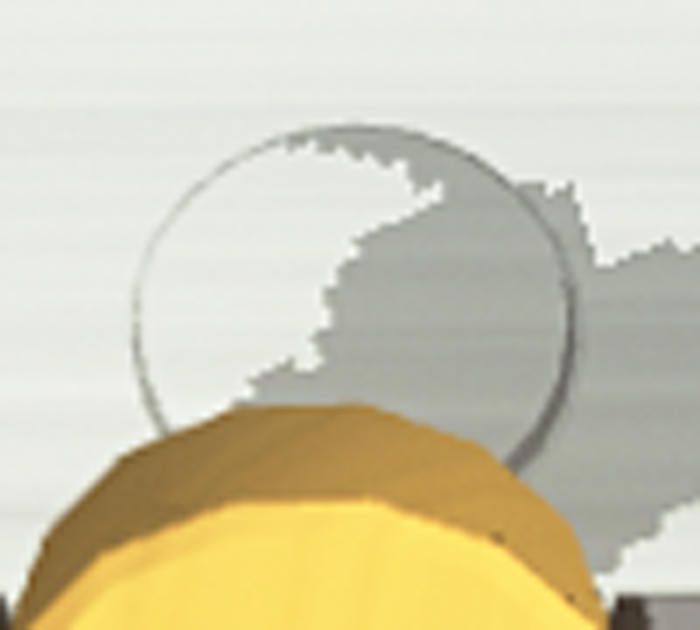

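View pics/tc3.png

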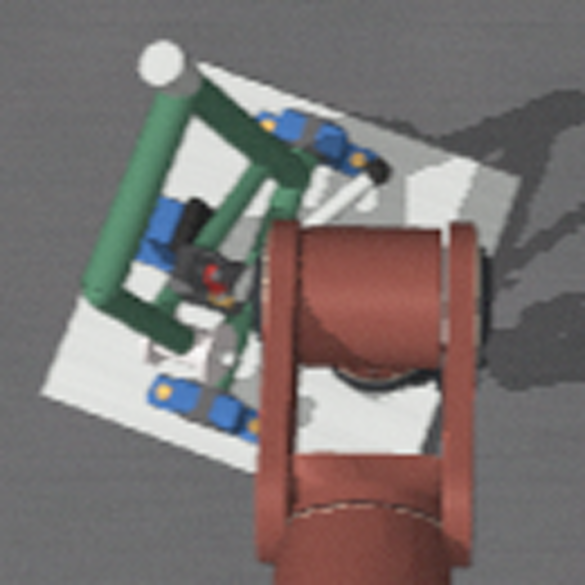

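```bash
python3 - <<'E'
from pad import *
from scipy.optimize import least_squares
s=readout.state(); f=grab("wrist"); T=toolR(s)
px=np.array([(132,320),(147,250),(200,187),(275,142),(355,124),(440,140),(505,180),(552,235),(576,300),(573,365),(550,425),(522,468),(140,385),(165,432)])/7+[235-.43+.0,170-.43]
P=np.array([plane(f,*p,.014)[:2] for p in px])
r=least_squares(lambda q:np.hypot(P[:,0]-q[0],P[:,1]-q[1])-q[2],[.448,.068,.0235]); print(r.x,(r.fun*1000).round(1))
r2=least_squares(lambda q:np.hypot(P[:,0]-q[0],P[:,1]-q[1])-.0235,[.448,.068]); print(r2.x)
d=T.T@(np.array([*r2.x,.014])-s["tool_pos"]); print(s["tool_pos"],(d*100).round(2))
E
```

```text
[0.45340842 0.07002704 0.02340674] [ 0.3  0.5 -0.2 -0.3 -0.  -0.  -0.1  0.1  0.3  0.  -0.2  0.1  0.1 -0.5]
[0.45346773 0.06999495]
[0.44856006 0.06675688 0.10852033] [0.35 9.45 0.48]
```

Call:
play_rows(
  slide=[
    [0.2,1.5,0.24],
    [0.19,2,0.24],
    [0,1.5,0],
    [0,0,0],
    [0,0,0],
    [0,0,0],
  ],
  yaw=[0,0,0,0,0,0],
  grip=[1,1,1,1,1,1],
)

```text
time: 9.3
tool_pos: [0.4548, 0.0706, 0.0599]
tool_rot: [0.696, -0.696, 0.124, -0.126]
contact_force: [0.3, 0.4, -0.7]
gripper_width: 0.487
```

```bash
python3 - <<'E'
from pad import *
s=readout.state(); print(s["tool_pos"],s["contact_force"])
f=grab("wrist","w9"); c=f["image"][190:330,190:370,::-1]; cv2.imwrite("pics/w9c.png",cv2.resize(c,None,fx=4.4,fy=4.2,interpolation=cv2.INTER_CUBIC))
T=toolR(s)
# predicted mouth outline when centred under disc centre (tool x=0,z=0)
P=s["tool_pos"].copy();P[2]=.014
for a in range(0,360,45):
    q=proj(f,P+T@(np.array([np.cos(np.radians(a)),0,np.sin(np.radians(a))])*.0235)); print(a,((q-[190,190])*[4.4,4.2]).round())
E
```

```text
[0.45480024 0.07057303 0.05986898] [ 0.31455156  0.42092175 -0.68952916]
0 [391. 354.]
45 [509. 313.]
90 [564. 209.]
135 [517.  99.]
180 [391.  51.]
225 [265.  99.]
270 [218. 209.]
315 [272. 313.]
```

View pics/w9c.png

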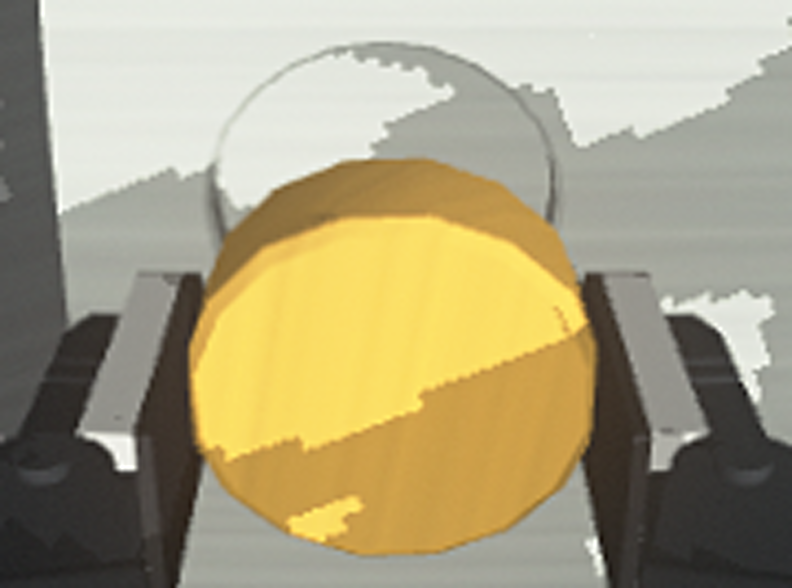

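The observed mouth (cols 209–557, top row 42) is about 1.1–1.4 mm from where it would be if centred. I'll correct that and go lower.

Call:
play_rows(
  slide=[
    [-0.12,1,-0.13],
    [0,1,0],
    [0,0.3,0],
    [0,0,0],
    [0,0,0],
    [0,0,0],
  ],
  yaw=[0,0,0,0,0,0],
  grip=[1,1,1,1,1,1],
)

```text
time: 9.95
tool_pos: [0.4526, 0.07, 0.036]
tool_rot: [0.696, -0.696, 0.125, -0.125]
contact_force: [-0.3, -0.3, -1.6]
gripper_width: 0.489
```

```bash
python3 - <<'E'
from pad import *
s=readout.state(); print(s["tool_pos"],s["contact_force"])
f=grab("wrist","w10"); c=f["image"][190:330,190:370,::-1]; cv2.imwrite("pics/w10c.png",cv2.resize(c,None,fx=4.4,fy=4.2,interpolation=cv2.INTER_CUBIC))
T=toolR(s)
P=s["tool_pos"].copy();P[2]=.014
for a in range(0,360,45):
    q=proj(f,P+T@(np.array([np.cos(np.radians(a)),0,np.sin(np.radians(a))])*.0235)); print(a,((q-[190,190])*[4.4,4.2]).round())
E
```

```text
[0.45263841 0.06997277 0.0359785 ] [-0.30020543 -0.29116294 -1.61226805]
0 [391. 442.]
45 [524. 397.]
90 [586. 285.]
135 [535. 163.]
180 [391. 110.]
225 [248. 163.]
270 [196. 284.]
315 [258. 397.]
```

View pics/w10c.png

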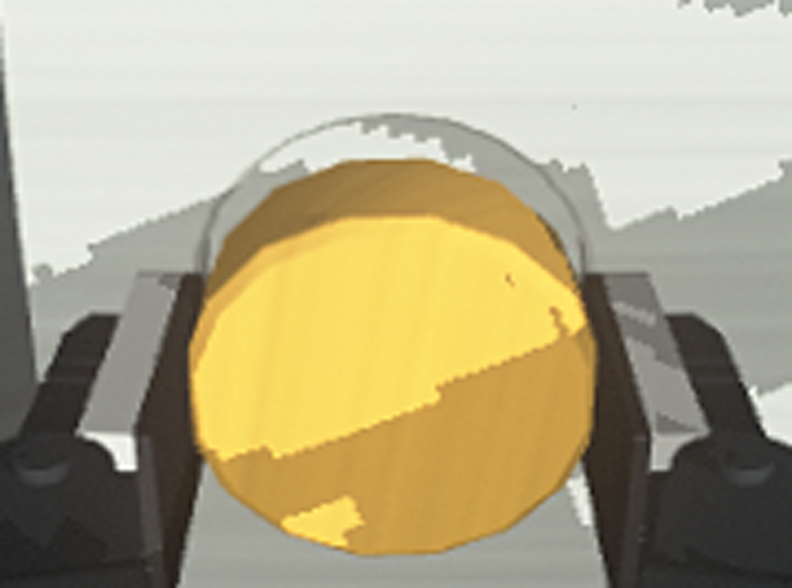

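Nearly concentric: the mouth's top is at row 114 against a predicted 110, and its cols are 198–592. A 0.5 mm trim, then insert gently.

Call:
play_rows(
  slide=[
    [0.07,0,0.03],
    [0,0.4,0],
    [0,0.4,0],
    [0,0.2,0],
    [0,0.2,0],
    [0,0,0],
    [0,0,0],
  ],
  yaw=[0,0,0,0,0,0,0],
  grip=[1,1,1,1,1,1,1],
)

```text
time: 10.7
tool_pos: [0.4531, 0.07, 0.0236]
tool_rot: [0.696, -0.696, 0.125, -0.125]
contact_force: [-0.0, 0.1, -2.2]
gripper_width: 0.489
```

```bash
python3 - <<'E'
from pad import *
s=readout.state(); print(s["tool_pos"],s["contact_force"],s["ft_torque"])
f=grab("wrist","w11"); c=f["image"][190:330,190:370,::-1]; cv2.imwrite("pics/w11c.png",cv2.resize(c,None,fx=4.4,fy=4.2,interpolation=cv2.INTER_CUBIC))
E
```

```text
[0.45312098 0.06998958 0.02362364] [-0.0251834   0.12084574 -2.21635256] [ 0.00425691  0.06426296 -0.01635076]
```

View pics/w11c.png

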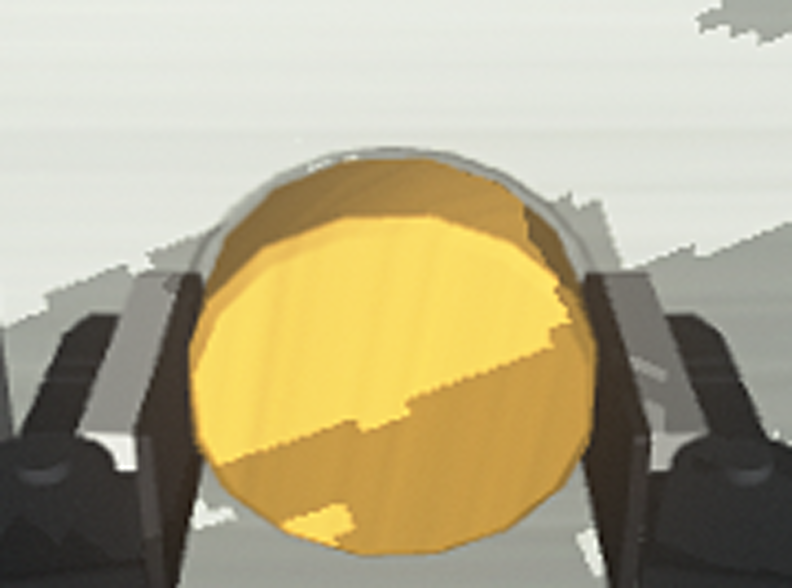

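No contact force and the disc's bottom is already below the plate top, so it is entering the pocket. Go down the last bit.

Call:
play_rows(
  slide=[
    [0,0.2,0],
    [0,0.1,0],
    [0,0,0],
    [0,0,0],
  ],
  yaw=[0,0,0,0],
  grip=[1,1,1,1],
)

```text
time: 11.15
tool_pos: [0.4534, 0.07, 0.0233]
tool_rot: [-0.696, 0.696, -0.126, 0.124]
contact_force: [-10.3, -0.9, 19.4]
gripper_width: 0.485
```

Fz is 19 N with Fx -10 N, so something is touching early. Release the grip and look.

Call:
play_rows(
  slide=[
    [0,-0.2,0],
    [0,0,0],
    [0,0,0],
    [0,0,0],
    [0,0,0],
  ],
  yaw=[0,0,0,0,0],
  grip=[1,1,-0.4,-0.4,-0.4],
)

```text
time: 11.65
tool_pos: [0.4529, 0.07, 0.0224]
tool_rot: [-0.696, 0.696, -0.125, 0.125]
contact_force: [-0.5, -0.6, -0.2]
gripper_width: 0.697
```

```bash
python3 - <<'E'
from pad import *
s=readout.state(); print(s["tool_pos"],s["contact_force"],s["ft_torque"],s["gripper_width"])
f=grab("wrist","w12"); c=f["image"][190:330,190:370,::-1]; cv2.imwrite("pics/w12c.png",cv2.resize(c,None,fx=4.4,fy=4.2,interpolation=cv2.INTER_CUBIC))
g=grab("scene");crop(g,220,180,120,100,6,"s12")
E
```

```text
[0.45292579 0.06997814 0.02241796] [-0.54432907 -0.55729235 -0.20235543] [ 0.0032596  -0.03261779 -0.02152034] 0.6973891073585237
```

View pics/w12c.png

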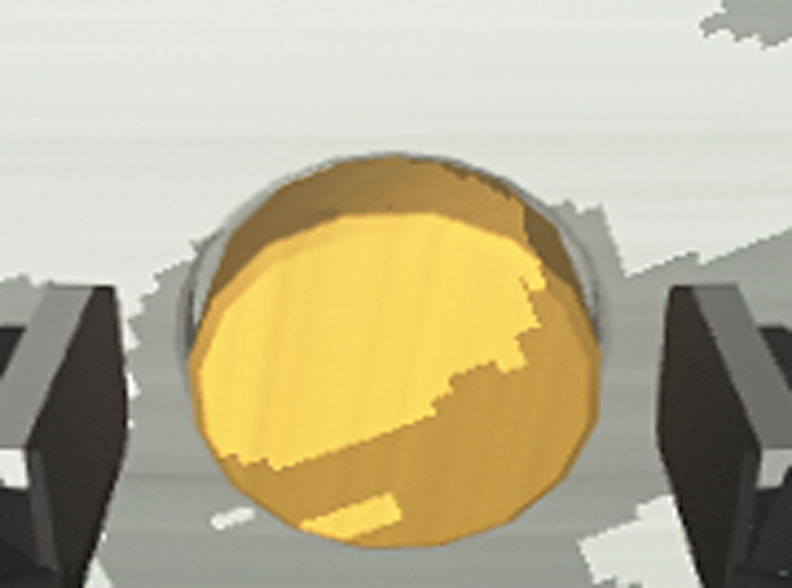

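View pics/s12.png

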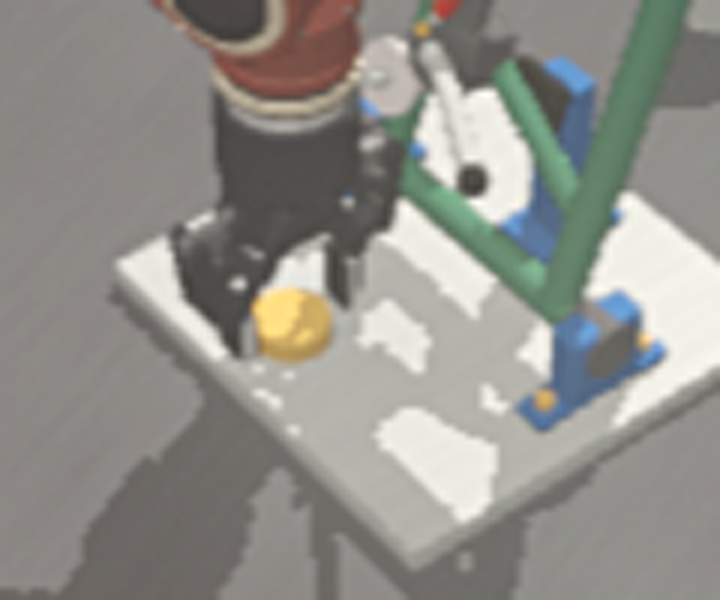

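```bash
python3 - <<'E'
from pad import *
s=readout.state(); f=grab("wrist"); T=toolR(s); print(s["tool_pos"])
def px(x,y,z):  # tool mm offsets with world z mm
    P=s["tool_pos"]+T@np.array([x,0,y])*1e-3; P[2]=z/1000
    return ((proj(f,P)-[190,190])*[4.4,4.2]).round(0).tolist()
for z in (26,28,30,32,34): print(z,"-x edge",px(-22,0,z),"+x edge",px(22,0,z),"z edges",px(0,-22,z)[0],px(0,22,z)[0])
print("mouth",px(-23.5,0,14),px(0,-23.5,14),px(0,23.5,14))
# raw top face edges
g=grab("scene"); print(g["c"])
E
```

```text
[0.45295301 0.07000253 0.02247557]
26 -x edge [392.0, 206.0] +x edge [391.0, 549.0] z edges 181.0 601.0
28 -x edge [392.0, 214.0] +x edge [391.0, 559.0] z edges 179.0 604.0
30 -x edge [392.0, 222.0] +x edge [391.0, 570.0] z edges 176.0 607.0
32 -x edge [392.0, 230.0] +x edge [391.0, 581.0] z edges 173.0 609.0
34 -x edge [392.0, 239.0] +x edge [391.0, 592.0] z edges 171.0 612.0
mouth [391.0, 150.0] [182.0, 336.0] [601.0, 336.0]
[ 1.02582013 -0.81137337  1.1103979 ]
```

The disc now looks close to flat: its top face spans rows 212–547, against 206–549 predicted for fully seated. I'll retract, check from above, then press it with closed fingertips to verify.

Call:
play_rows(
  slide=[
    [0,-1,0],
    [0,-2,0],
    [0,-2,0],
    [0,-2,0],
    [0,0,0],
    [0,0,0],
    [0,0,0],
    [0,0,0],
  ],
  yaw=[0,0,0,0,0,0,0,0],
  grip=[-0.4,-0.4,-0.4,1,1,1,1,1],
)

```text
time: 12.65
tool_pos: [0.4521, 0.07, 0.0914]
tool_rot: [-0.696, 0.696, -0.126, 0.124]
contact_force: [-0.1, -0.2, 0.4]
gripper_width: 0.0
```

```bash
python3 - <<'E'
from pad import *
s=readout.state(); print(s["tool_pos"],s["contact_force"],s["gripper_width"])
f=grab("wrist","w13"); x0,y0,k=215,160,6; crop(f,x0,y0,130,100,k,"w13c"); T=toolR(s)
g=grab("scene");crop(g,220,180,120,100,6,"s13")
from scipy.optimize import least_squares
hsv=cv2.cvtColor(f["image"],cv2.COLOR_RGB2HSV); m=cv2.inRange(hsv,(15,100,60),(35,255,255)); 
n,l,st,c=cv2.connectedComponentsWithStats(m); i=max(range(1,n),key=lambda i:st[i,4]*(200<c[i][0]<360)); print(st[i],c[i])
def px(x,y,z):
    P=s["tool_pos"]+T@np.array([x,0,y])*1e-3; P[2]=z/1000
    return ((proj(f,P)-[x0,y0])*k).round(0).tolist()
for z in (24,26,28,30,34): print(z,"-x edge",px(-22,0,z),"+x edge",px(22,0,z),"z edges",px(0,-22,z),px(0,22,z))
print("mouth",px(-23.5,0,14),px(23.5,0,14),px(0,-23.5,14),px(0,23.5,14))
E
```

```text
[0.45213876 0.0699985  0.09135609] [-0.10100196 -0.24439607  0.35359753] 8.052992789977647e-05
[ 247  192   66   65 3359] [279.66478118 224.6498958 ]
24 -x edge [384.0, 210.0] +x edge [384.0, 583.0] z edges [184.0, 403.0] [584.0, 403.0]
26 -x edge [384.0, 215.0] +x edge [384.0, 591.0] z edges [182.0, 409.0] [586.0, 410.0]
28 -x edge [384.0, 220.0] +x edge [384.0, 599.0] z edges [180.0, 416.0] [587.0, 416.0]
30 -x edge [384.0, 225.0] +x edge [384.0, 607.0] z edges [178.0, 423.0] [589.0, 423.0]
34 -x edge [384.0, 236.0] +x edge [384.0, 624.0] z edges [175.0, 437.0] [593.0, 437.0]
mouth [384.0, 172.0] [384.0, 557.0] [179.0, 371.0] [588.0, 372.0]
```

View pics/w13c.png

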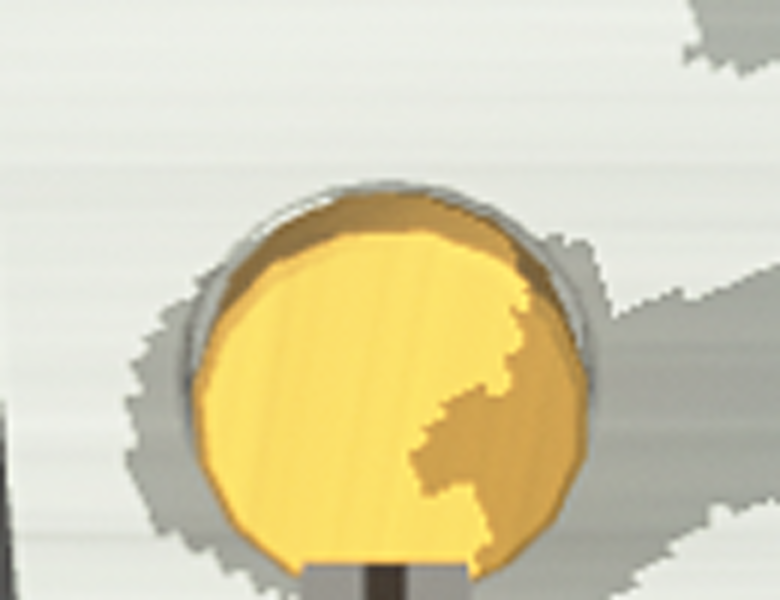

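View pics/s13.png

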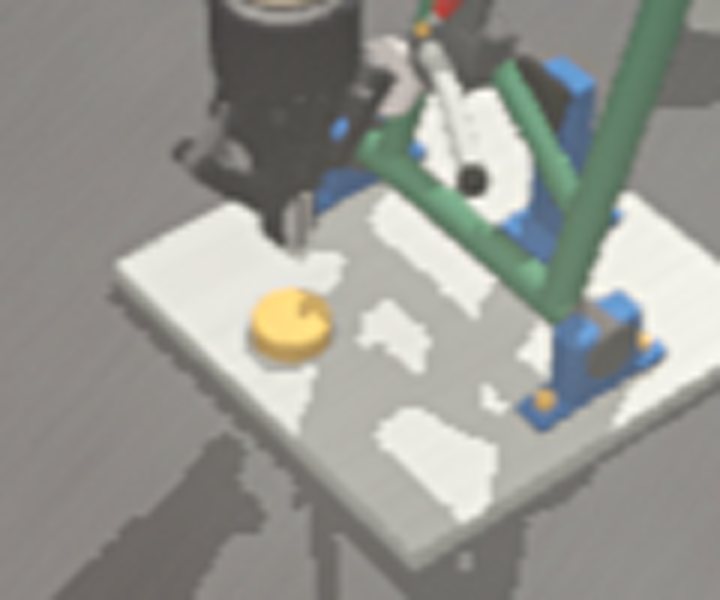

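Call:
play_rows(
  slide=[
    [0.15,2,0],
    [0,2,0],
    [0,0.8,0],
    [0,0.4,0],
    [0,0.2,0],
    [0,0.2,0],
    [0,0,0],
    [0,0,0],
  ],
  yaw=[0,0,0,0,0,0,0,0],
  grip=[1,1,1,1,1,1,1,1],
)

```text
time: 13.55
tool_pos: [0.455, 0.0695, 0.0373]
tool_rot: [0.696, -0.696, 0.125, -0.125]
contact_force: [0.5, 0.2, 0.5]
gripper_width: -0.001
```

Call:
play_rows(
  slide=[
    [0,0.1,0],
    [0,0.1,0],
    [0,0.1,0],
    [0,0,0],
  ],
  yaw=[0,0,0,0],
  grip=[1,1,1,1],
)

```text
time: 13.95
tool_pos: [0.4552, 0.0695, 0.037]
tool_rot: [-0.696, 0.696, -0.125, 0.125]
contact_force: [-10.9, 0.6, 20.8]
gripper_width: 0.002
```

Contact came at a TCP height of 0.037, so the plate's top is at 26 mm, which is the fully seated height. At 20 N it didn't sink further. Next I'll raise and move over the kickstand leg near its tip.

Call:
play_rows(
  slide=[
    [0,-2,0],
    [0,-4,0],
    [0,-4,0],
    [0,-4,0],
    [0,-4,0],
    [1.5,0,0.7],
    [3,0,1.4],
    [3,0,1.4],
    [1.5,0,0.7],
    [0,0,0],
    [0,0,0],
  ],
  yaw=[0,0,0,0,0,0,0,0,0,0,0],
  grip=[1,1,1,1,1,1,1,1,1,1,1],
)

```text
time: 15.05
tool_pos: [0.5531, 0.0775, 0.2135]
tool_rot: [-0.696, 0.696, -0.125, 0.125]
contact_force: [-0.2, -0.0, -0.2]
gripper_width: -0.001
```

```bash
python3 - <<'E'
from pad import *
s=readout.state(); print(s["tool_pos"],s["contact_force"])
f=grab("wrist","w14"); T=toolR(s)
o=np.array([.5163,.1533]);R=T[:2][:,[0,2]]
print("fix",R.T@(s["tool_pos"][:2]-o))
def W(x,y,z): return np.r_[o+R@np.array([x,y])/1000,z/1000]
print("tip exp px",proj(f,W(70,-63.4,176.4)),"pivot",proj(f,W(-30,-2.7,156)))
g=grab("scene");crop(g,220,120,140,140,4.2,"s14"); g=grab("top");crop(g,175,160,130,130,4.5,"t14")
E
```

```text
[0.55311665 0.07750641 0.21348681] [-0.22213278 -0.0285701  -0.19174381]
fix [ 0.06089124 -0.05824422]
tip exp px [270.04408454 260.39750715] pivot [373.74886808  87.07135567]
```

View pics/w14.png

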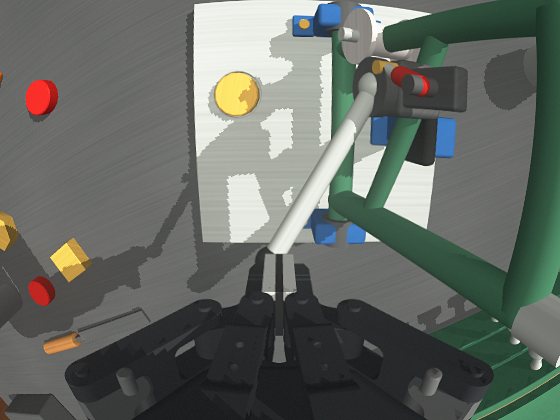

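View pics/s14.png

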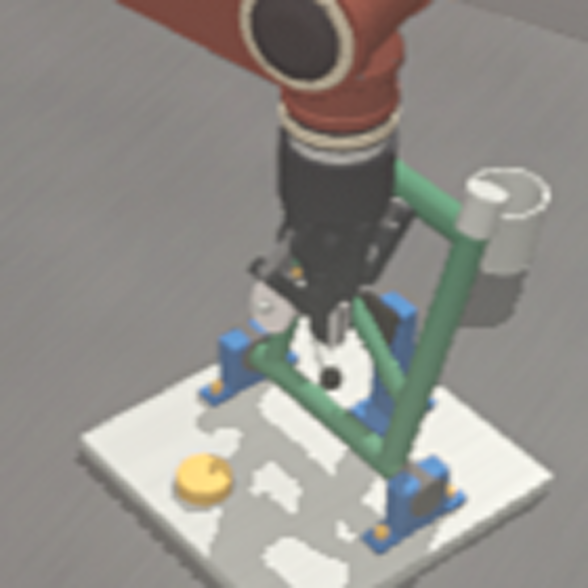

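The leg runs from (368,85) to its tip under the closed fingertips at about (275,255), as predicted. The plate sits flat in the pocket. Now press the leg down along its arc.

Call:
play_rows(
  slide=[
    [0,1.2,0],
    [0,0.8,0],
    [-0.1,1,-0.2],
    [-0.2,1,-0.3],
    [-0.2,1,-0.3],
    [0,0,0],
  ],
  yaw=[0,0,0,0,0,0],
  grip=[1,1,1,1,1,1],
)

```text
time: 15.8
tool_pos: [0.5444, 0.0715, 0.1612]
tool_rot: [-0.696, 0.696, -0.127, 0.124]
contact_force: [0.1, -0.7, -0.7]
gripper_width: 0.001
```

```bash
python3 - <<'E'
from pad import *
s=readout.state(); print(s["tool_pos"],s["contact_force"])
f=grab("wrist","w15"); g=grab("scene");crop(g,220,120,140,140,4.2,"s15")
E
```

```text
[0.54437077 0.07152815 0.16122456] [ 0.134642   -0.7320387  -0.73714351]
```

View pics/w15.png

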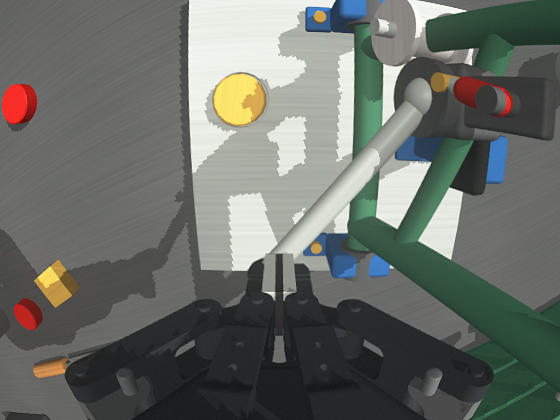

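View pics/s15.png

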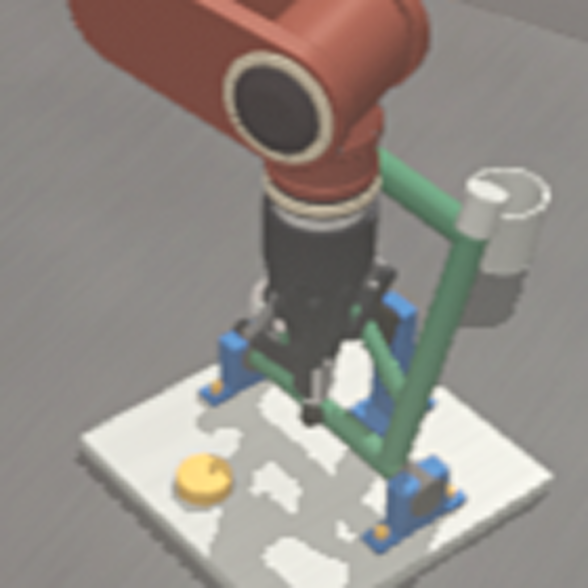

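The leg is being pushed down: its ball is now just under the fingertips at (312,410) in the scene crop, and the frame is still leaning on the post. Continue past centre.

Call:
play_rows(
  slide=[
    [-0.3,1,-0.3],
    [-0.4,1,-0.3],
    [-0.4,1,-0.3],
    [-0.4,1,-0.3],
    [-0.4,0.8,-0.3],
    [0,0,0],
    [0,0,0],
  ],
  yaw=[0,0,0,0,0,0,0],
  grip=[1,1,1,1,1,1,1],
)

```text
time: 16.6
tool_pos: [0.5228, 0.0642, 0.1154]
tool_rot: [-0.696, 0.696, -0.125, 0.125]
contact_force: [-0.3, 0.1, 0.2]
gripper_width: -0.004
```

```bash
python3 - <<'E'
from pad import *
s=readout.state(); print(s["tool_pos"],s["contact_force"])
f=grab("wrist","w16"); g=grab("scene");crop(g,220,120,140,140,4.2,"s16")
E
```

```text
[0.5228166  0.06424924 0.1154356 ] [-0.27881735  0.11105395  0.19204076]
```

View pics/w16.png

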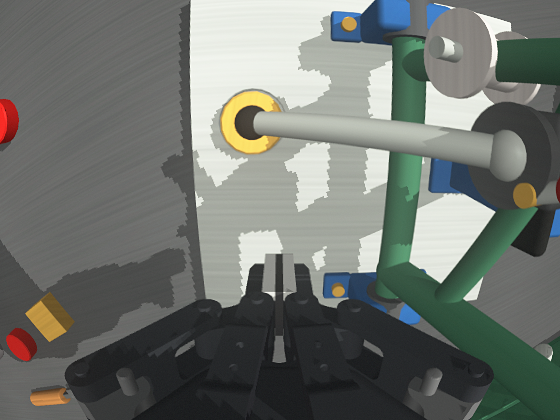

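View pics/s16.png

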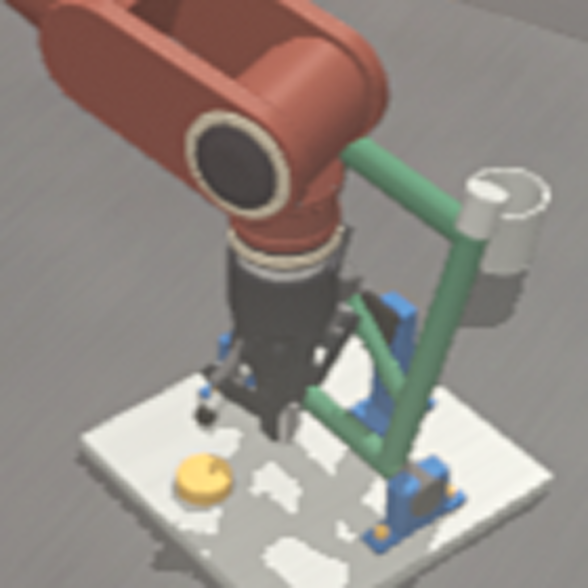

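The stand is down: its ball hangs over the seated plate at (247,122) in the wrist view, and the forces are about 0. Raise, open, and go over the top tube.

Call:
play_rows(
  slide=[
    [0,-2,0],
    [0,-4,0],
    [0,-4.5,0],
    [0,-4.5,0],
    [0,-4,0],
    [0,-3,0],
    [0,0,0],
  ],
  yaw=[0,0,0,0,0,0,0],
  grip=[1,1,1,1,1,1,1],
)

```text
time: 17.4
tool_pos: [0.5253, 0.0644, 0.3432]
tool_rot: [0.697, -0.695, 0.121, -0.129]
contact_force: [0.1, -0.5, 0.1]
gripper_width: 0.001
```

Call:
play_rows(
  slide=[
    [-0.5,0,2],
    [-0.8,0,3.5],
    [-0.8,0,3.5],
    [-0.8,0,3.5],
    [-0.5,0,2.2],
    [0,0,0],
    [0,0,0],
  ],
  yaw=[0,0,0,0,0,0,0],
  grip=[-1,-1,-1,-1,-1,-1,-1],
)

```text
time: 18.1
tool_pos: [0.5421, 0.214, 0.335]
tool_rot: [-0.696, 0.696, -0.125, 0.124]
contact_force: [0.9, -0.5, 0.2]
gripper_width: 0.998
```

```bash
python3 - <<'E'
from pad import *
s=readout.state(); print(s["tool_pos"],s["contact_force"],s["gripper_width"])
f=grab("wrist","w17"); T=toolR(s)
o=np.array([.5163,.1533]);R=T[:2][:,[0,2]]
print("fix",R.T@(s["tool_pos"][:2]-o))
def W(x,y,z): return np.r_[o+R@np.array([x,y])/1000,z/1000]
for x in(-70,0,70): print("tube exp px",x,proj(f,W(x,62.9,239.9)))
g=grab("scene");crop(g,220,120,140,140,4.2,"s17"); g=grab("top");crop(g,175,160,130,130,4.5,"t17")
E
```

```text
[0.54213063 0.21400151 0.33497793] [ 0.92716336 -0.48292526  0.20876029] 0.9977955407022917
fix [0.00314612 0.06589379]
tube exp px -70 [274.76035249 112.72857563]
tube exp px 0 [274.93520815 209.39167572]
tube exp px 70 [275.25687416 290.64650499]
```

View pics/w17.png

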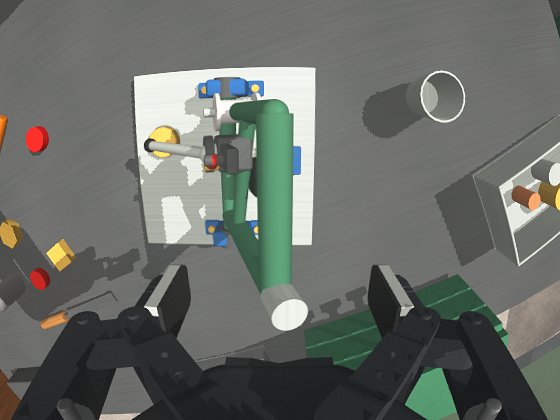

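View pics/s17.png

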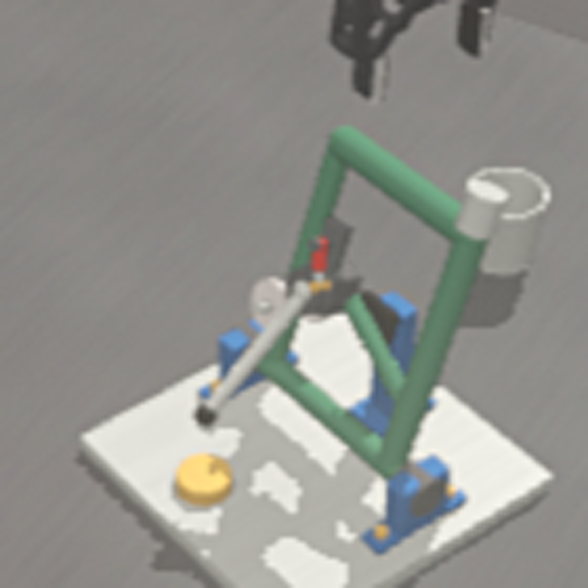

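```bash
python3 - <<'E'
from pad import *
s=readout.state(); f=grab("wrist"); T=toolR(s)
hsv=cv2.cvtColor(f["image"],cv2.COLOR_RGB2HSV); m=cv2.inRange(hsv,(60,80,25),(90,255,255))
for r in range(120,271,25):
    c=np.where(m[r,255:305])[0]+255; 
    # take contiguous run ending at the right edge
    e=c.max(); b=e
    while m[r,b-1]: b-=1
    pl,pr=[T.T@(plane(f,q,r,.24)-s["tool_pos"])*1000 for q in(b,e+1)]
    print(r,b,e,"x",((pl+pr)/2)[0].round(1),"z mid",((pl+pr)/2)[2].round(1),"w",(pr-pl)[2].round(1))
E
```

```text
120 257 293 x -68.0 z mid -2.4 w 25.6
145 258 293 x -50.4 z mid -2.1 w 25.2
170 258 293 x -32.5 z mid -2.1 w 25.7
195 258 293 x -13.9 z mid -2.1 w 26.2
220 259 292 x 5.4 z mid -2.1 w 25.3
245 238 292 x 25.9 z mid -10.3 w 42.4
270 251 292 x 47.8 z mid -5.4 w 33.4
```

The tube measures 25–26 mm wide, which matches, and it's centred 2.1 mm to tool -z and parallel to the tool x axis. Descend around it.

Call:
play_rows(
  slide=[
    [0,3,-0.21],
    [0,3,0],
    [0,2.5,0],
    [0,1.9,0],
    [0,0,0],
    [0,0,0],
  ],
  yaw=[0,0,0,0,0,0],
  grip=[-1,-1,-1,-1,-1,-1],
)

```text
time: 18.9
tool_pos: [0.5417, 0.2114, 0.2321]
tool_rot: [-0.696, 0.696, -0.125, 0.125]
contact_force: [-0.4, -0.2, 0.0]
gripper_width: 0.999
```

```bash
python3 - <<'E'
from pad import *
s=readout.state(); print(s["tool_pos"],s["contact_force"],s["gripper_width"])
f=grab("wrist","w18")
E
```

```text
[0.54167478 0.21140926 0.23210357] [-0.42820327 -0.16893135  0.01338752] 0.9993240957943148
```

View pics/w18.png

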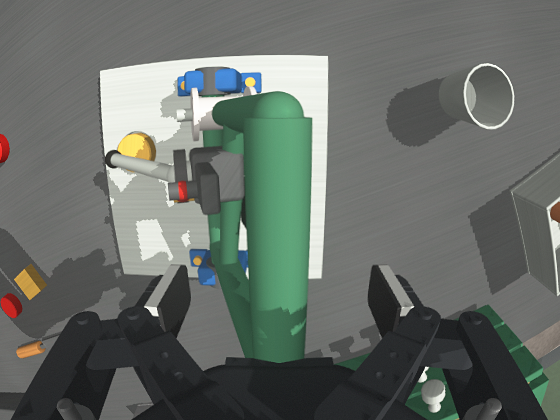

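The tube sits midway between the pads. Close.

Call:
play_rows(
  slide=[
    [0,0,0],
    [0,0,0],
    [0,0,0],
    [0,0,0],
    [0,0,0],
    [0,0,0],
    [0,0,0],
    [0,0,0],
  ],
  yaw=[0,0,0,0,0,0,0,0],
  grip=[-0.3,0,0.3,1,1,1,1,1],
)

```text
time: 19.75
tool_pos: [0.5414, 0.2111, 0.2325]
tool_rot: [-0.695, 0.697, -0.125, 0.125]
contact_force: [-2.4, -5.4, 4.2]
gripper_width: 0.285
```

```bash
python3 - <<'E'
from pad import *
s=readout.state(); print(s["tool_pos"],s["contact_force"],s["ft_torque"],s["gripper_width"]*85)
f=grab("wrist","w19")
E
```

```text
[0.54139515 0.21109926 0.23250572] [-2.35982786 -5.38901163  4.19464396] [-0.84837204  0.53741119  0.05104608] 24.23938215706044
```

View pics/w19.png

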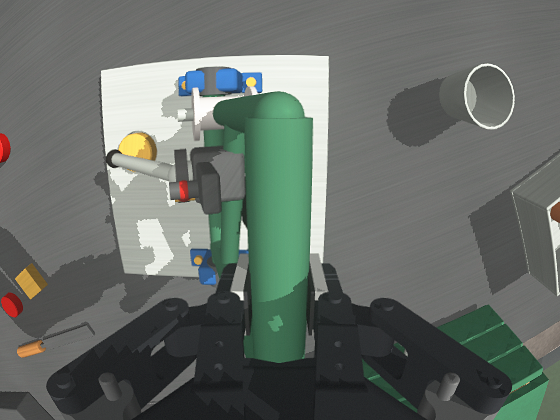

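Gripped at about 24 mm by the reading. Raise it along the arc, first half.

Call:
play_rows(
  slide=[
    [0,-0.12,-0.38],
    [0,-0.12,-0.38],
    [0,-0.1,-0.39],
    [0,-0.1,-0.39],
    [0,-0.09,-0.39],
    [0,-0.09,-0.39],
    [0,-0.07,-0.39],
    [0,-0.07,-0.39],
    [0,0,0],
  ],
  yaw=[0,0,0,0,0,0,0,0,0],
  grip=[1,1,1,1,1,1,1,1,1],
)

```text
time: 20.7
tool_pos: [0.5316, 0.1844, 0.241]
tool_rot: [0.698, -0.694, 0.124, -0.126]
contact_force: [0.8, 6.0, 3.2]
gripper_width: 0.286
```

```bash
python3 - <<'E'
from pad import *
s=readout.state(); print(s["tool_pos"],s["contact_force"],s["ft_torque"],s["gripper_width"]*85)
f=grab("wrist","w20");g=grab("scene");crop(g,220,100,140,140,4.2,"s20")
E
```

```text
[0.53160111 0.18443073 0.24104899] [0.83523548 5.97923912 3.20186235] [ 1.79449942 -0.54035776  0.05593027] 24.318397304121785
```

View pics/w20.png

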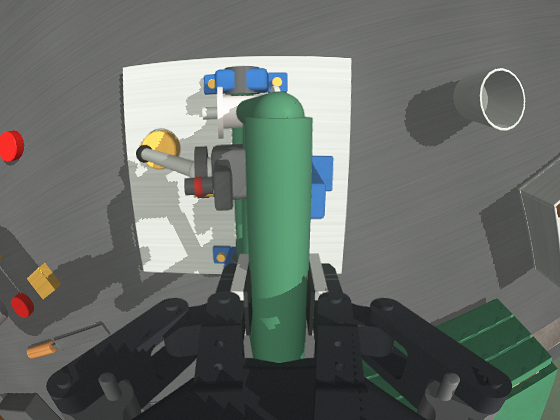

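View pics/s20.png

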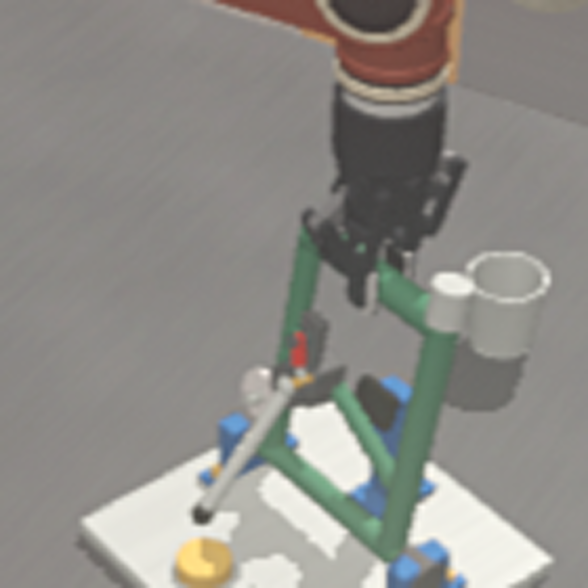

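Raising well: the frame follows the grip and forces are at most 6 N. Second half.

Call:
play_rows(
  slide=[
    [0,-0.06,-0.4],
    [0,-0.05,-0.4],
    [0,-0.04,-0.4],
    [0,-0.04,-0.4],
    [0,-0.03,-0.4],
    [0,-0.02,-0.4],
    [0,-0.01,-0.4],
    [0,0,-0.38],
    [0,0,0],
    [0,0,0],
  ],
  yaw=[0,0,0,0,0,0,0,0,0,0],
  grip=[1,1,1,1,1,1,1,1,1,1],
)

```text
time: 21.8
tool_pos: [0.5206, 0.1544, 0.2453]
tool_rot: [0.698, -0.694, 0.124, -0.126]
contact_force: [-1.7, 4.7, 11.0]
gripper_width: 0.28
```

```bash
python3 - <<'E'
from pad import *
s=readout.state(); print(s["tool_pos"],s["contact_force"],s["ft_torque"],s["gripper_width"]*85); T=toolR(s)
f=grab("wrist","w21");g=grab("scene");crop(g,220,100,140,140,4.2,"s21")
t=grab("top");crop(t,175,160,130,130,4.5,"t21")
P=np.mean([readout.state()["tool_pos"] for _ in range(1)],0)
for X0 in ([.5414,.2111],):
    print("moved in tool z",(T.T@(np.r_[s["tool_pos"][:2]-X0,0]))*1000)
hsv=cv2.cvtColor(f["image"],cv2.COLOR_RGB2HSV); m=cv2.inRange(hsv,(60,80,25),(90,255,255))
for r in range(130,245,20):
    c=np.where(m[r,230:330])[0]+230; e=c.max();b=e
    while m[r,b-1]: b-=1
    pl,pr=[T.T@(plane(f,q,r,.25)-s["tool_pos"])*1000 for q in(b,e+1)]
    print(r,b,e,((pl+pr)/2)[2].round(1),(pr-pl)[2].round(1))
E
```

```text
[0.52064673 0.15444598 0.24527269] [-1.65693085  4.66170328 11.04233122] [ 1.30248085  0.05551773 -0.07454655] 23.767332791456102
moved in tool z [  0.26039755  -0.32912203 -60.33407325]
130 246 310 -0.2 25.3
150 246 310 -0.2 25.6
170 247 311 0.2 25.9
190 247 310 -0.0 25.9
210 248 309 0.0 25.6
230 249 308 0.0 25.3
```

View pics/w21.png

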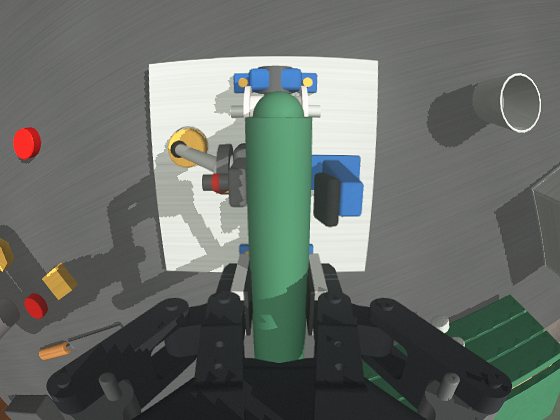

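View pics/s21.png

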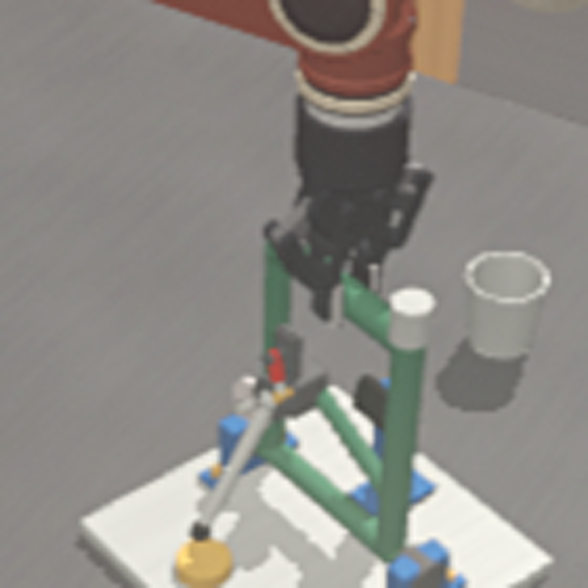

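```bash
python3 - <<'E'
from pad import *
s=readout.state(); T=toolR(s); f=grab("wrist"); crop(f,220,50,120,90,6.5,"w22c"); print(s["contact_force"])
for p in((241,83),(308,82)):
    for z in(.02,.03): print(p,z,(T.T@(plane(f,*p,z)-s["tool_pos"])*1000).round(1))
o=np.array([.5163,.1533]);R=T[:2][:,[0,2]];print(R.T@(s["tool_pos"][:2]-o)*1000)
hsv=cv2.cvtColor(f["image"],cv2.COLOR_RGB2HSV); m=cv2.inRange(hsv,(12,110,90),(30,255,255));n,l,st,c=cv2.connectedComponentsWithStats(m)
for i in range(1,n):
    if st[i,4]>8 and 200<c[i][0]<340: print(st[i],c[i],(T.T@(plane(f,*c[i],.025)-s["tool_pos"])*1000).round(1))
E
```

```text
[-1.70983741  4.04330632 10.82223167]
(241, 83) 0.02 [-103.8  224.8  -40.9]
(241, 83) 0.03 [-103.1  214.8  -39.7]
(308, 82) 0.02 [-104.7  225.2   31.3]
(308, 82) 0.03 [-104.   215.1   30.5]
[3.65484882 2.64336592]
[239  78   9   9  63] [242.84126984  82.20634921] [-104.2  219.8  -38.3]
[303  78   9   9  65] [307.04615385  81.87692308] [-104.5  220.1   29.9]
```

View pics/w22c.png

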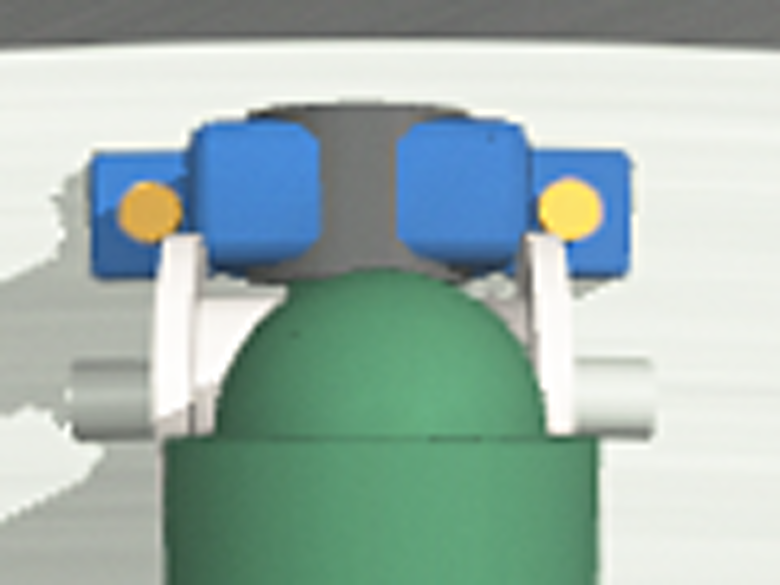

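The axis lies about 4 mm to tool -z of the tube by this image, and about 2.6 mm by travel. The lean left is therefore about +0.015. Nudge it the rest of the way and unload the downward push.

Call:
play_rows(
  slide=[
    [0,-0.1,-0.15],
    [0,-0.05,-0.15],
    [0,0,0],
    [0,0,0],
    [0,0,0],
  ],
  yaw=[0,0,0,0,0],
  grip=[1,1,1,1,1],
)

```text
time: 22.5
tool_pos: [0.5197, 0.152, 0.2453]
tool_rot: [0.698, -0.694, 0.124, -0.126]
contact_force: [1.7, 5.2, 5.3]
gripper_width: 0.282
```

```bash
python3 - <<'E'
from pad import *
o=np.array([.5163,.1533])
for k in range(4):
    s=readout.state(); T=toolR(s); f=grab("wrist"); R=T[:2][:,[0,2]]
    hsv=cv2.cvtColor(f["image"],cv2.COLOR_RGB2HSV); m=cv2.inRange(hsv,(12,110,90),(30,255,255));n,l,st,c=cv2.connectedComponentsWithStats(m)
    b=[(T.T@(plane(f,*c[i],.025)-s["tool_pos"])*1000)[2] for i in range(1,n) if st[i,4]>30 and 200<c[i][0]<340 and c[i][1]<100]
    print(s["time"],s["tool_pos"].round(4),s["contact_force"].round(1),"fixY",(R.T@(s["tool_pos"][:2]-o)*1000).round(1),np.mean(b).round(2),len(b))
cv2.imwrite("pics/w23.png",f["image"][:,:,::-1])
g=grab("scene");crop(g,220,100,140,140,4.2,"s23"); t=grab("top");crop(t,175,160,130,130,4.5,"t23")
E
```

```text
22.5 [0.5197 0.152  0.2453] [1.7 5.2 5.3] fixY [ 3.6 -0.1] -1.84 2
22.55 [0.5197 0.1519 0.2453] [0.9 5.7 4.9] fixY [ 3.7 -0.1] -1.84 2
22.6 [0.5197 0.152  0.2453] [1.  4.7 5.6] fixY [ 3.6 -0.1] -1.84 2
22.65 [0.5197 0.152  0.2453] [1.1 5.5 4.7] fixY [ 3.6 -0.1] -1.84 2
```

View pics/s23.png

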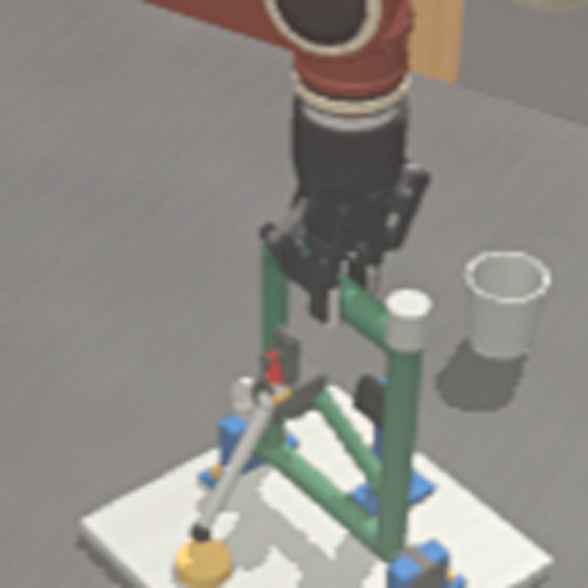

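View pics/w23.png

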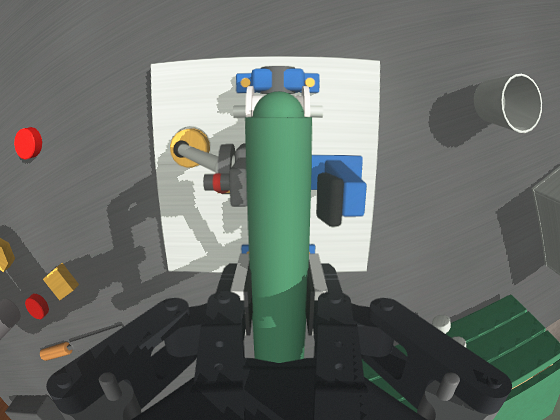

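View pics/t23.png

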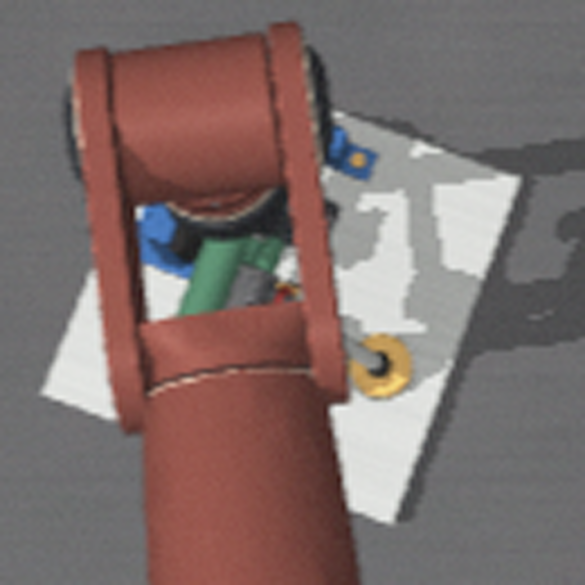

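```bash
python3 - <<'E'
from pad import *
s=readout.state(); T=toolR(s); R=T[:2][:,[0,2]]; o=np.array([.5163,.1533]); g=grab("scene")
q=np.array([408,304])/4.2+[220,100]
P=plane(g,*q,.285); print("collar top fix mm",R.T@(P[:2]-o)*1000)
t=grab("top"); print("top px exp collar",(proj(t,np.r_[o+R@[.07,0],.285])-[175,160])*4.5)
# ball of the stand
f=grab("wrist"); print("ball exp px", proj(f,np.r_[o+R@[-.03,-.1],.05]))
E
```

```text
collar top fix mm [70.58904611 -1.49570781]
top px exp collar [272.74013335  93.56884394]
ball exp px [181.51544862 151.04740572]
```

Everything agrees within about 2 mm: the collar top is at fixture y -1.5 mm, and the stand ball is at (181,149) against (181.5,151) expected for upright with the stand down. Hand in.

Call:
play_rows(
  slide=[
    [0,0,0],
    [0,0,0],
    [0,0,0],
    [0,0,0],
    [0,0,0],
  ],
  yaw=[0,0,0,0,0],
  grip=[1,1,1,1,1],
)

```text
time: 23.45
tool_pos: [0.5197, 0.1519, 0.2453]
tool_rot: [0.698, -0.694, 0.124, -0.126]
contact_force: [0.9, 4.7, 5.5]
gripper_width: 0.283
```

```bash
python3 - <<'E'
from h import *
s=readout.state(); print(s["time"],s["tool_pos"],s["contact_force"]); print(workorder.job_done())
E
```

```text
23.45 [0.51970191 0.15193568 0.24534206] [0.89962736 4.72960714 5.46011775]
the job is handed in; nothing more can be done
None
```

The job is handed in at 23.5 s. The round brass plate is in the pocket, the kickstand is down, and the frame is being held upright by its top tube. The work order reports no verdict, so the checks below are my own.

- **Plate:** My first grasp closed on top of the disc, so I opened, went lower and gripped it again. While inserting it I met 19 N early, so I released it there and pressed it with the closed fingertips. Contact came at about 26 mm, the seated height, and it did not sink further at 20 N.
- **Kickstand:** I pushed the leg down after the plate was seated. It went past centre and stayed down, with its ball over the plate in both the wrist and top views.
- **Frame:** I gripped the tube and brought it up the arc to upright, and it is still held there. Three checks of the tube's offset from upright disagree slightly: about -0.1 mm from the arm's position, +1.8 mm from the wrist camera and -1.5 mm from the scene camera. That puts the lean within about 0.01 rad. The grip has a steady 5–7 N left on it.
- **Other things on the bench:** I did not touch any of them on purpose and saw none of them move, but I did not compare before and after pictures.

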